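# Square up the stack of tasting slabs

## Task

Set the last tasting slab, the yellow one on the drying mat, down on top of the crooked stack of three, lengthwise like the rest, and then tap the stack along its sides and ends until all four slabs lie flush with one another. Keep the stack standing on its black mat, lying along it, without unstacking any slab or dropping the yellow one, and leave everything else on the table where it is.

Things in the scene. Friction and masses are not known exactly. Their poses are not given: they have to be found in the camera images.
- slab1: coral flat stoneware tasting slab, the bottom one (lying on the service mat) of the crooked stack: 52 mm wide (its x), 150 mm long (its y), 6 mm thick (its z), about 110 g; origin at the centre of its underside. At the start the slabs above it stick out over its ends by up to 22 mm and, at mid-length, its sides by up to 5 mm, and are twisted against it by up to 0.09 rad. A slab that is pushed slides on the one under it and drags those lying on it along
- slab2: mint-green flat stoneware tasting slab, the middle one of the crooked stack: 52 mm wide (its x), 150 mm long (its y), 6 mm thick (its z), about 110 g; origin at the centre of its underside
- slab3: white flat stoneware tasting slab, the top one of the crooked stack: 52 mm wide (its x), 150 mm long (its y), 6 mm thick (its z), about 110 g; origin at the centre of its underside
- loose_slab: honey-yellow flat stoneware tasting slab, the last of the four, lying by itself flat on the grey drying mat: 52 mm wide (its x), 150 mm long (its y), 6 mm thick (its z), about 110 g; origin at the centre of its underside
- service_mat: black ribbed rubber service mat, fixed to the table, 140 mm (x) by 240 mm (y), 4 mm thick, origin at the centre of its underside; the stack stands on it, roughly in its middle and along it
- drying_mat: grey ribbed drying mat, fixed to the table, 140 mm (x) by 240 mm (y), 4 mm thick, origin at the centre of its underside; the loose slab lies on it
- tumbler_mint: bystander: mint tapered tumbler, 84 mm across, 115 mm tall, standing; origin under its base
- tumbler_white: bystander: white tapered tumbler, 84 mm across, 115 mm tall, standing; origin under its base
- mug: bystander: coral mug, 80 mm across, 90 mm tall, handle towards its y; origin under its base
- bowl: bystander: white bowl, 130 mm across, 55 mm tall; origin under its base
- spatula: bystander: wooden spatula, 200 mm long (its x), lying flat on the table between the two mats
- corn_cob: bystander: corn cob in its husk, about 200 mm long (its y), 46 mm high, lying on the table
Mind the look-alikes: they are no part of the job. What is shaped like the slab2 but blue or purple is not meant.

How it is judged:
By the outcome, as a careful person would: the job done as asked, in the order asked, and still so for the second after the job is handed in, with the robot touching nothing.
It also fails if it takes over 67 s, if anything falls off the work surface, if the arm or the gripper's body presses on something with over 40 N, if the wrist force passes 120 N, or if a joint passes its speed limit or range.

## Robot

A 6-joint arm with a two-finger parallel gripper is mounted at the origin on the work surface. World frame = base frame: x ahead of the robot, y to its left, z up, the work surface at z = 0. Lengths are in mm, angles in rad, forces in N, time in s.
With the tool pointing down it reaches from about 375 to 750 mm from the base axis. Payload 9 kg.
Tool frame: the origin (TCP) lies on the front face of the gripper's body, between the roots of the fingers; the fingertips stand 73 mm ahead of it and the grasp point (between the pads) lies 54 mm ahead of it (arm.grip_depth is the z of the grasp point in the tool frame, in mm); z points along the fingers, y is the direction in which the jaws open and shut (so a half turn about z gives the same grasp; the last joint's range is limited). The gripper opens to 85 mm and grips with 20 to 120 N. Pads are 22 mm wide; open, the fingers measure 114 mm over their backs; the gripper's body (76 mm by 85 mm) begins 54 mm behind the grasp point. The pads swing forward as they close: fully open they stand 13 mm farther back than shut.
Start: joints at [-1.384, 0.104, 0.097, 1.564, 0, 1.353], TCP at [236.312, -551.53, 303.931] pointing down, gripper open.
Joint ranges: [-2.99, 2.99], [-0.84, 1.86], [-1.1, 1.16], [-1.84, 2.11], [-1.51, 1.56], [-3.14, 3.14]. Speed limits (rad/s): [2.22, 2.22, 2.57, 3.14, 3.14, 3.14].

## Interface

Orientations are given as a unit quaternion [w, x, y, z].
In Python, from plant import arm gives the robot as it stands.
- The arm moves only by the tool jog_arm, never from a script. Its argument "commands" is a list of rows, each a list of 7 numbers: the turn, a rotation vector about the tool's x, y, z in rad, then the shift along the tool's x, y, z in cm, then the finger opening in cm, from 0 to 8.54. A call has 1 to 20 rows; each row is the pose to reach, as a shift and turn from the pose commanded when the call began, along the tool's axes at that moment; what a row does not reach only later rows make up. A row lasts 1/12 s, in which the tool goes at most 41.7 mm and 7.16 degrees, less where a joint would pass 70% of its speed; a pose out of reach is approached as far as the arm can. A call with a gripper value outside its range is refused whole. The fingers move at their own pace and stop on an object; "squeeze" is the grip in N (left out, the last holds). Time passes only in rows, so rows that repeat a pose let the fingers close. It gives the time, the measured TCP pose, the force and the opening at its end, in the units of the state.
- arm.get_state(): the state, without advancing time (a new reading comes with each control period).
- arm.grab_frame(name): name is "side" or "top"; returns the picture (480x640x3 uint8, red, green, blue); there is no depth.
- arm.camera_info(name): a dict with "K" (3x3 intrinsics, pixels), "world_from_camera" (4x4, takes a point from camera to world coordinates). Camera axes: x right, y down, z forward; pixel columns grow to the right and rows downward; lengths in mm; the calibration is good to about 2 mm. A picture is of the moment at which its call begins. camera_info takes no time and is no camera call.
- arm.finish_job(): hands the job in, once; it reports no verdict.
The state is a dict: "time_s": time; "joint_pos": joint angles; "qd": joint speeds; "joint_efforts": joint torques, N m; "tool_pos": TCP position; "tcp_rot": TCP orientation; "force": force on the tool from outside, world axes, zero at the start; "moment": the same for the moment, N m; "gripper_width": finger opening in mm.
Only numpy, scipy, OpenCV 4.12 (cv2) and the standard library are available. Lean on these libraries where they do the work, as an engineer would, in place of code of your own. Each camera call takes 0.05 s, during which the arm holds its last target.

## Working session

There is one attempt and no reset: what is moved stays moved. The work goes in short steps, Python scripts to look and compute and a tool call to move; the robot and the scene stay as the last step left them, time stands still between calls to the robot, and variables do not carry over. Pictures are saved under pics/ and viewed, and the job is handed in when it is done.

Besides the shell and the picture viewer there is one more tool, called after "Call:" by a JSON object that holds its "fn" and its "kwargs", one argument or row to a line. jog_arm: Moves the arm, as the interface text tells. Its arguments: {"type":"object","properties":{"commands":{"type":"array","items":{"type":"array","items":{"type":"number"}}},"squeeze":{"type":"number"}},"required":["commands"]}

```bash
ls; mkdir -p pics
python3 - <<'E'
from plant import arm
import cv2
for n in("side","top"):
    f=arm.grab_frame(n); cv2.imwrite(f"pics/{n}0.png",f[:,:,::-1])
    c=arm.camera_info(n); print(n,c["K"],c["world_from_camera"])
s=arm.get_state();print(s)
E
```

```text
pics
side [[465.44504025   0.         306.55963766]
 [  0.         465.44504025 236.99021355]
 [  0.           0.           1.        ]] [[-7.12174244e-01 -4.29829502e-01  5.55026526e-01 -1.68849908e+02]
 [-7.01776338e-01  4.55994986e-01 -5.47337688e-01  5.95278437e+02]
 [-1.78274272e-02 -7.79304287e-01 -6.26392058e-01  7.38402624e+02]
 [ 0.00000000e+00  0.00000000e+00  0.00000000e+00  1.00000000e+00]]
top [[512.34393461   0.         318.51300549]
 [  0.         512.34393461 232.26592097]
 [  0.           0.           1.        ]] [[ 1.25227394e-02 -9.94857134e-01  1.00511017e-01  3.34507766e+02]
 [-9.99862088e-01 -1.35551286e-02 -9.59500869e-03  7.69268742e+00]
 [ 1.09081026e-02 -1.00376999e-01 -9.94889678e-01  1.25598658e+03]
 [ 0.00000000e+00  0.00000000e+00  0.00000000e+00  1.00000000e+00]]
{'time_s': 0.1, 'joint_pos': array([-1.38370340e+00,  1.04683455e-01,  9.65345557e-02,  1.56389290e+00,
        1.55114918e-05,  1.35310953e+00]), 'qd': array([-0.00045243, -0.00203228,  0.00366495,  0.00024283,  0.00096152,
       -0.00058033]), 'joint_efforts': array([ 9.08542424e-03, -5.58202744e+01,  5.04723358e+01,  1.26610664e-02,
       -1.34175853e-04, -1.81598250e-05]), 'tool_pos': array([ 236.26843601, -551.28988   ,  303.1674697 ]), 'tcp_rot': array([-6.22543481e-04,  9.79588797e-01,  2.01010946e-01,  1.72804018e-05]), 'force': array([-0.79594119, -0.33325363,  0.66977127]), 'moment': array([-0.00015613,  0.00307185, -0.02644641]), 'gripper_width': 85.14520701455295}
```

View pics/top0.png

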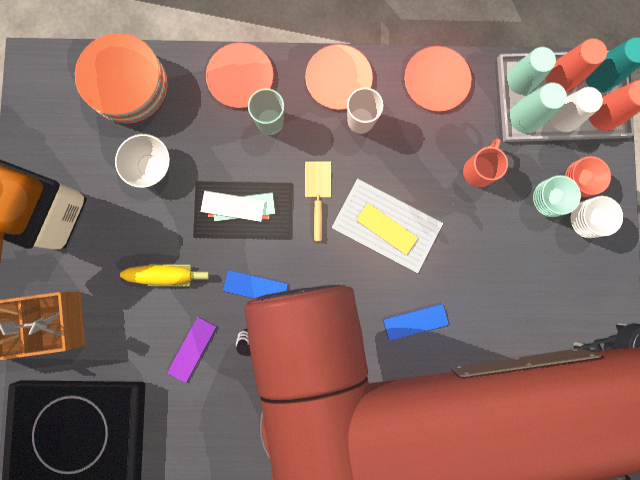

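View pics/side0.png

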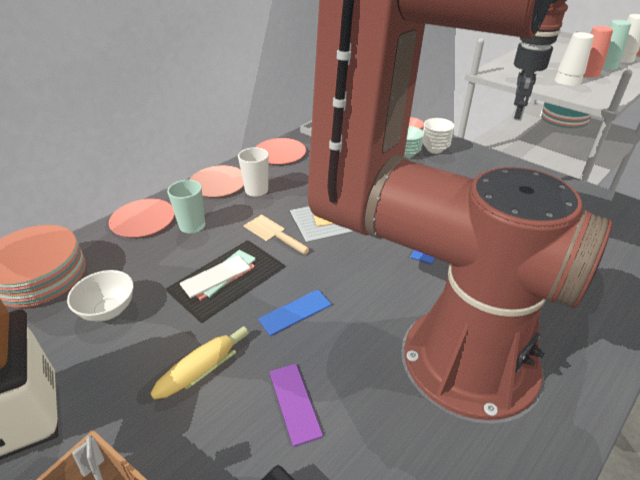

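```bash
cat > h.py <<'E'
import numpy as np, cv2
from plant import arm
def cam(n):
    c=arm.camera_info(n); return np.array(c["K"]),np.array(c["world_from_camera"])
def toplane(n,uv,z):
    K,T=cam(n); uv=np.atleast_2d(np.float64(uv))
    d=(np.linalg.inv(K)@np.c_[uv,np.ones(len(uv))].T).T@T[:3,:3].T
    o=T[:3,3]; return o+d*((z-o[2])/d[:,2])[:,None]
def proj(n,P):
    K,T=cam(n); P=np.atleast_2d(P); c=(P-T[:3,3])@T[:3,:3]; p=c@K.T; return p[:,:2]/p[:,2:]
def mask(img,lo,hi,roi):
    h=cv2.cvtColor(img,cv2.COLOR_RGB2HSV); m=cv2.inRange(h,np.array(lo),np.array(hi)); q=np.zeros_like(m)
    x0,y0,x1,y1=roi; q[y0:y1,x0:x1]=m[y0:y1,x0:x1]; return q
def biggest(m):
    c=max(cv2.findContours(m,cv2.RETR_EXTERNAL,cv2.CHAIN_APPROX_NONE)[0],key=cv2.contourArea); return c
def rect(n,m,z):
    c=biggest(m)[:,0,:]; P=toplane(n,c,z)[:,:2].astype(np.float32)
    (cx,cy),(w,h),a=cv2.minAreaRect(P); a=np.deg2rad(a)
    if w>h: L,W,th=w,h,a
    else: L,W,th=h,w,a+np.pi/2
    th=(th+np.pi/2)%np.pi-np.pi/2
    mm=cv2.moments(P.reshape(-1,1,2)); return (mm['m10']/mm['m00'],mm['m01']/mm['m00']),(cx,cy),(L,W),th
def crop(img,roi,k,fn):
    x0,y0,x1,y1=roi; cv2.imwrite(fn,cv2.resize(img[y0:y1,x0:x1],None,fx=k,fy=k,interpolation=cv2.INTER_NEAREST)[:,:,::-1] if img.ndim==3 else img)
E
python3 - <<'E'
from h import *
t=cv2.imread('pics/top0.png')[:,:,::-1]; s=cv2.imread('pics/side0.png')[:,:,::-1]
h=cv2.cvtColor(t,cv2.COLOR_RGB2HSV)
print('hsv yellow',h[229,387],'white',h[205,225],'mint',h[200,269],'coral',h[218,262],h[217,215],'mat',h[230,260])
print(rect('top',mask(t,(15,130,120),(35,255,255),(340,190,440,265)),10))
w=mask(t,(0,0,200),(180,40,255),(195,183,290,238)); print('white',rect('top',w,22))
mt=mask(t,(0,0,0),(180,255,48),(180,170,305,250)); print('mat',rect('top',mt,4))
a=t[180:240,190:300];b=t[185:260,330:445]
crop(t,(190,178,300,243),7,'pics/c1.png');crop(t,(330,170,445,275),6,'pics/c2.png');crop(s,(150,220,310,330),5,'pics/c3.png')
E
```

```text
hsv yellow [ 29 130 255] white [ 20   3 255] mint [ 74  15 253] coral [  5 121 219] [ 72  27 250] mat [ 8 22 93]
((471.97644611267754, -171.22123911094923), (472.07952880859375, -171.21728515625), (147.76968383789062, 51.4687614440918), np.float64(0.9660806604490104))
white ((521.5863470597074, 193.78551349570643), (519.8812255859375, 193.00167846679688), (177.60916137695312, 70.53618621826172), np.float64(1.5536060214325986))Traceback (most recent call last):
  File "<stdin>", line 7, in <module>
  File "h.py", line 17, in rect
    c=biggest(m)[:,0,:]; P=toplane(n,c,z)[:,:2].astype(np.float32)
      ~~~~~~~^^^
  File "h.py", line 15, in biggest
    c=max(cv2.findContours(m,cv2.RETR_EXTERNAL,cv2.CHAIN_APPROX_NONE)[0],key=cv2.contourArea); return c
ValueError: max() iterable argument is empty
```

Run:
```python
from h import *
t=cv2.imread('pics/top0.png')[:,:,::-1]; s=cv2.imread('pics/side0.png')[:,:,::-1]
crop(t,(190,178,300,243),7,'pics/c1.png');crop(t,(330,170,445,275),5,'pics/c2.png');crop(s,(150,220,310,330),5,'pics/c3.png')
h=cv2.cvtColor(t,cv2.COLOR_RGB2HSV)
w=mask(t,(0,0,200),(60,10,255),(195,183,290,238)); print('white',rect('top',w,22))
print(h[208,203:280].tolist()[::3])
```

```text
white ((520.8043080421846, 205.2922648401709), (521.71875, 206.04690551757812), (148.34390258789062, 52.37488555908203), np.float64(1.4236703918476326))
[[20, 3, 255], [20, 3, 255], [20, 3, 255], [20, 3, 255], [20, 3, 255], [20, 3, 255], [20, 3, 255], [23, 4, 255], [23, 4, 255], [23, 4, 255], [23, 4, 255], [23, 4, 255], [23, 4, 255], [20, 3, 255], [23, 4, 255], [30, 1, 255], [30, 1, 255], [30, 1, 255], [30, 1, 255], [30, 1, 255], [21, 21, 245], [71, 38, 233], [76, 17, 254], [75, 16, 254], [15, 40, 89], [16, 43, 89]]
```

View pics/c1.png

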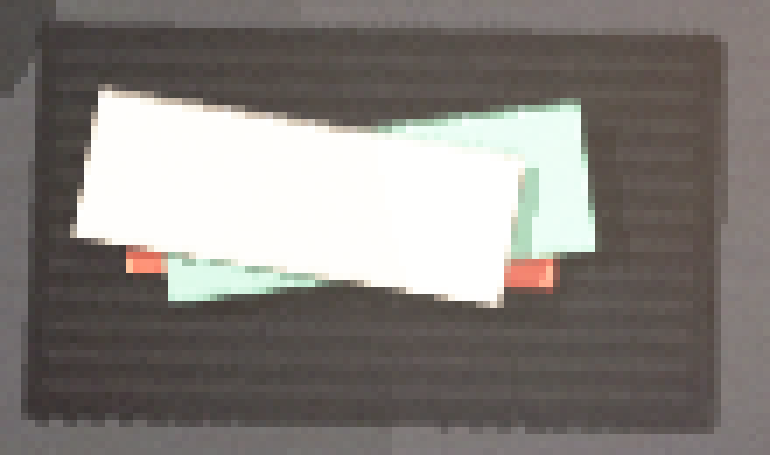

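View pics/c2.png

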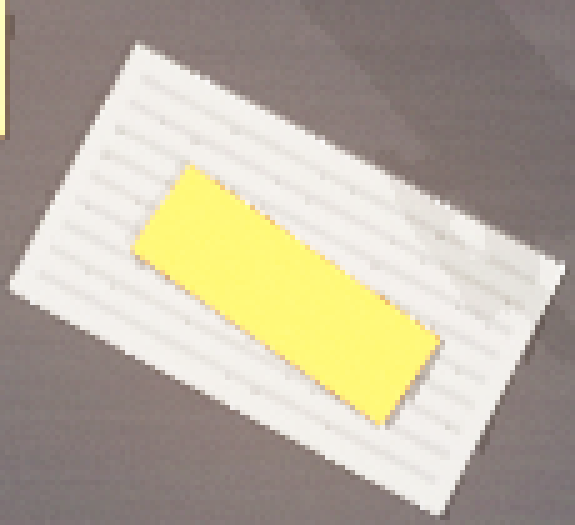

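View pics/c3.png

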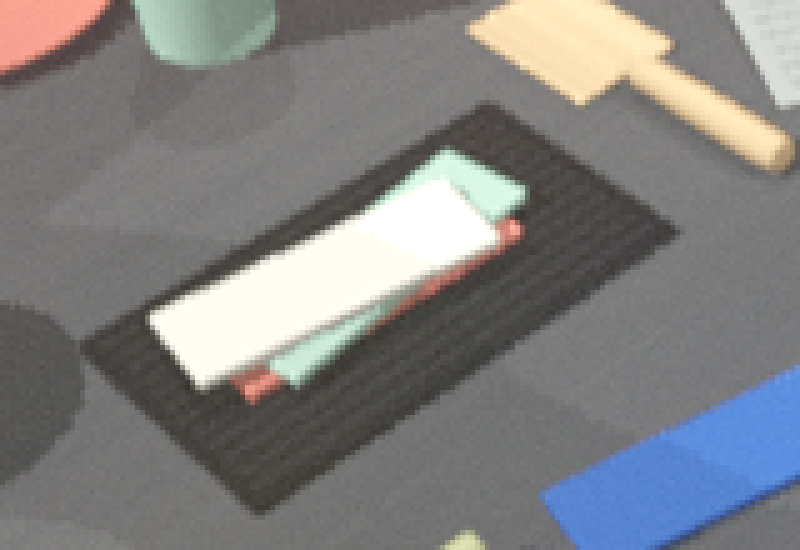

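Look-alikes for the loose slab in the top view: yellow slab on the grey mat (387,229), corn cob (160,275), spatula (318,190), blue slabs (255,284) and (416,321), and purple slab (192,350). I choose (387,229). The crop shows it as a flat honey-yellow 148×51 mm rectangle on the ribbed grey mat. In the stack crop, white is twisted clockwise, mint counter-clockwise, and coral shows at (208,216) and (269,217).

```bash
cat > mv.py <<'E'
import numpy as np,sys
# usage: mv.py x0 y0 psi0 z0  x1 y1 psi1 z1 -> tool shifts cm, turn z
x0,y0,p0,z0,x1,y1,p1,z1=map(float,sys.argv[1:9])
d=np.array([x1-x0,y1-y0]); 
print('turnz %.3f shift cm %.2f %.2f %.2f'%(-(p1-p0),(d@[np.cos(p0),np.sin(p0)])/10,(d@[np.sin(p0),-np.cos(p0)])/10,(z0-z1)/10))
E
python3 mv.py 236.312 -551.53 0.4048 303.931 472 -171.2 0.966 150
python3 - <<'E'
from h import *
pts={'coralBL':(190+126/7,178+272/7,10),'coralBR':(190+553/7,178+287/7,10),'mintTR':(190+581/7,178+101/7,16),'mintBR':(190+596/7,178+251/7,16),'mintBL':(190+167/7,178+301/7,16),
'mTL':(190+38/7,178+27/7,4),'mTR':(190+722/7,178+37/7,4),'mBR':(190+718/7,178+431/7,4),'mBL':(190+22/7,178+418/7,4)}
for k,(u,v,z) in pts.items(): print(k,toplane('top',(u-.5,v-.5),z)[0].round(1))
E
```

```text
turnz -0.561 shift cm 36.64 -25.68 15.39
coralBL [495.8 267.7  10. ]
coralBR [492.6 118.6  10. ]
mintTR [557.6 109.7  16. ]
mintBR [504.7 103.3  16. ]
mintBL [485.1 251.9  16. ]
mTL [583.4 303.    4. ]
mTR [583.4  61.3   4. ]
mBR [443.3  60.2   4. ]
mBL [444.6 303.5   4. ]
```

Call:
{"fn": "jog_arm", "kwargs": {
  "commands": [
    [0,0,-0.561,36.64,-25.68,15.4,8.5],
    [0,0,-0.561,36.64,-25.68,15.4,8.5],
    [0,0,-0.561,36.64,-25.68,15.4,8.5],
    [0,0,-0.561,36.64,-25.68,15.4,8.5],
    [0,0,-0.561,36.64,-25.68,15.4,8.5],
    [0,0,-0.561,36.64,-25.68,15.4,8.5],
    [0,0,-0.561,36.64,-25.68,15.4,8.5],
    [0,0,-0.561,36.64,-25.68,15.4,8.5],
    [0,0,-0.561,36.64,-25.68,15.4,8.5],
    [0,0,-0.561,36.64,-25.68,15.4,8.5],
    [0,0,-0.561,36.64,-25.68,15.4,8.5],
    [0,0,-0.561,36.64,-25.68,15.4,8.5],
    [0,0,-0.561,36.64,-25.68,15.4,8.5],
    [0,0,-0.561,36.64,-25.68,15.4,8.5],
    [0,0,-0.561,36.64,-25.68,15.4,8.5],
    [0,0,-0.561,36.64,-25.68,15.4,8.5]
  ],
  "squeeze": 20
}}

```text
time_s: 1.43
tool_pos: [471.8, -172.3, 150.4]
tcp_rot: [0.0, 0.886, 0.464, 0.0]
force: [-0.1, -0.8, -0.6]
gripper_width: 85.2
```

Run:
```python
from h import *
s=arm.grab_frame('side'); cv2.imwrite('pics/s1.png',s[:,:,::-1]);t=arm.grab_frame('top'); cv2.imwrite('pics/t1.png',t[:,:,::-1])
print(arm.get_state()['tool_pos'])
```

```text
[ 471.77945641 -172.28967596  150.36159215]
```

View pics/s1.png

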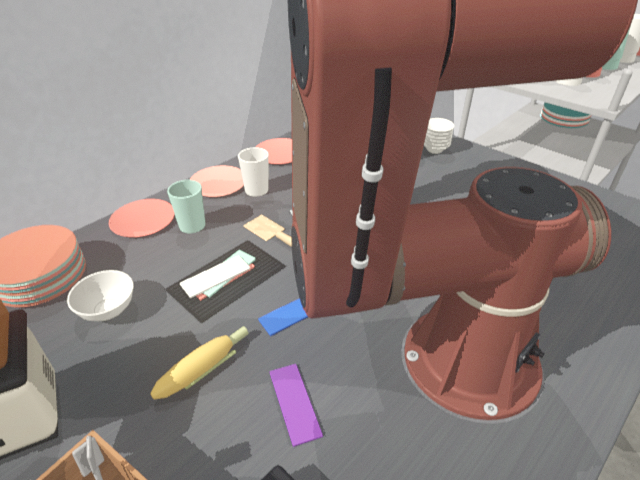

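View pics/t1.png

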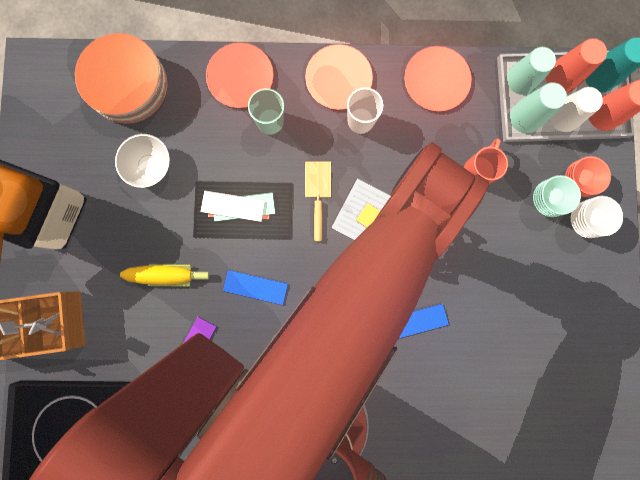

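The picture shows the gripper over the yellow slab, with the visible end at (368,213) in the top view. Next is the descent.

Call:
{"fn": "jog_arm", "kwargs": {
  "commands": [
    [0,0,0,0,0,3,8.5],
    [0,0,0,0,0,5,8.5],
    [0,0,0,0,0,6,8.5],
    [0,0,0,0,0,6.5,8.5],
    [0,0,0,0,0,6.9,8.5],
    [0,0,0,0,0,7.1,8.5],
    [0,0,0,0,0,7.3,8.5],
    [0,0,0,0,0,7.3,8.5]
  ]
}}

```text
time_s: 2.2
tool_pos: [472.3, -171.5, 77.4]
tcp_rot: [0.0, 0.886, 0.464, 0.0]
force: [0.3, -0.3, 0.1]
gripper_width: 84.6
```

Call:
{"fn": "jog_arm", "kwargs": {
  "commands": [
    [0,0,0,0,0,0,6.0],
    [0,0,0,0,0,0,6.0],
    [0,0,0,0,0,0,6.0],
    [0,0,0,0,0,0,5.0],
    [0,0,0,0,0,0,4.9],
    [0,0,0,0,0,0,4.8],
    [0,0,0,0,0,0,4.8],
    [0,0,0,0,0,0,4.8],
    [0,0,0,0,0,0,4.8]
  ]
}}

```text
time_s: 2.95
tool_pos: [472.1, -171.3, 77.4]
tcp_rot: [0.0, 0.886, 0.464, 0.0]
force: [-1.2, 1.8, 5.7]
gripper_width: 50.6
```

Call:
{"fn": "jog_arm", "kwargs": {
  "commands": [
    [0,0,0,0,0,0,4.6],
    [0,0,0,0,0,0,4.6],
    [0,0,0,0,0,0,4.6]
  ]
}}

```text
time_s: 3.2
tool_pos: [472.1, -171.3, 77.4]
tcp_rot: [0.0, 0.886, 0.464, 0.0]
force: [-2.3, 1.7, 5.8]
gripper_width: 50.6
```

```bash
python3 -c "
from plant import arm
s=arm.get_state();print(s['force'],s['moment'],s['gripper_width'],s['tool_pos'])"
```

```text
[-2.26215094  1.67792043  5.79288502] [0.22661492 0.42359672 0.00234743] 50.56468420477526 [ 472.12343226 -171.27135537   77.4003452 ]
```

Call:
{"fn": "jog_arm", "kwargs": {
  "commands": [
    [0,0,0,0,0,-0.3,4.6],
    [0,0,0,0,0,-0.8,4.6],
    [0,0,0,0,0,-2,4.6],
    [0,0,0,0,0,-4,4.6],
    [0,0,0,0,0,-6,4.6],
    [0,0,0,0,0,-7.3,4.6],
    [0,0,0,0,0,-7.3,4.6],
    [0,0,0,0,0,-7.3,4.6]
  ],
  "squeeze": 40
}}

```text
time_s: 3.87
tool_pos: [472.4, -171.5, 150.6]
tcp_rot: [0.001, 0.886, 0.464, 0.0]
force: [-0.7, 0.6, -1.1]
gripper_width: 49.2
```

```bash
python3 -c "
from h import *
s=arm.get_state();print(s['force'],s['moment'],s['gripper_width'],s['tool_pos'])
t=arm.grab_frame('top'); cv2.imwrite('pics/t2.png',t[180:300,320:460,::-1].repeat(4,0).repeat(4,1))"
python3 mv.py 472 -171.2 0.966 149.9 521 195 1.549 170
python3 mv.py 472 -171.2 0.966 149.9 521 195 1.549 130
```

```text
[-0.73272539  0.64560101 -1.08618208] [-0.02721522  0.03190498 -0.01141157] 49.16928542183842 [ 472.43167851 -171.50965189  150.60342201]
turnz -0.583 shift cm 32.91 -16.79 -2.01
turnz -0.583 shift cm 32.91 -16.79 1.99
```

View pics/t2.png

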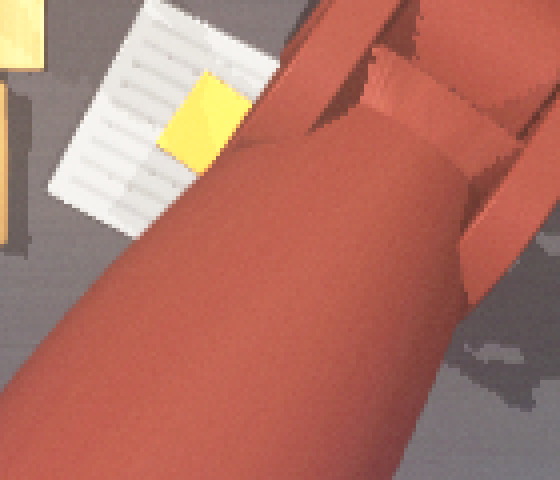

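The crop shows the yellow slab's end at (371,210) in the gripper's grasp, off the mat. The wrist reads −1.1 N, which matches its weight. I now carry it over the stack.

Call:
{"fn": "jog_arm", "kwargs": {
  "commands": [
    [0,0,-0.03,0,0,-2,4.6],
    [0,0,-0.1,3,-1.5,-2,4.6],
    [0,0,-0.17,6,-3,-2,4.6],
    [0,0,-0.24,9,-4.6,-2,4.6],
    [0,0,-0.29,12,-6.1,-2,4.6],
    [0,0,-0.34,15,-7.6,-2,4.6],
    [0,0,-0.39,18,-9.2,-2,4.6],
    [0,0,-0.44,21,-10.7,-2,4.6],
    [0,0,-0.49,24,-12.2,-2,4.6],
    [0,0,-0.53,27,-13.8,-2,4.6],
    [0,0,-0.56,30,-15.3,-2,4.6],
    [0,0,-0.583,32,-16.3,-2,4.6],
    [0,0,-0.583,32.91,-16.79,-2,4.6],
    [0,0,-0.583,32.91,-16.79,-2,4.6],
    [0,0,-0.583,32.91,-16.79,-2,4.6],
    [0,0,-0.583,32.91,-16.79,-2,4.6]
  ]
}}

```text
time_s: 5.25
tool_pos: [520.8, 193.9, 169.2]
tcp_rot: [-0.0, 0.715, 0.699, -0.001]
force: [0.4, 0.3, -1.1]
gripper_width: 49.2
```

Run:
```python
from h import *
s=arm.get_state();print(s['force'],s['moment'],s['gripper_width'],s['tool_pos'],s['joint_pos'])
s=arm.grab_frame('side'); cv2.imwrite('pics/s3f.png',s[:,:,::-1]); crop(s,(120,150,330,330),3,'pics/s3.png')
```

```text
[ 0.39514725  0.33438408 -1.09514862] [ 0.02456622 -0.00245065  0.0243561 ] 49.20670142069036 [520.77075378 193.89425983 169.1937698 ] [ 1.21240976e-01 -9.84906684e-03 -2.64777369e-01  1.31705678e+00
 -4.90863206e-04  1.71532660e+00]
```

View pics/s3.png

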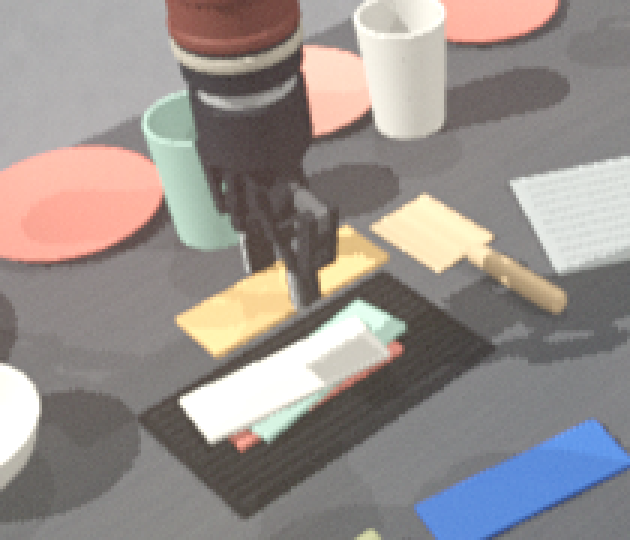

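```bash
python3 - <<'E'
from h import *
for u,v in((177,320),(214,350),(388,257),(350,228)): print(toplane('side',(120+u/3-.3,150+v/3-.3),102)[0].round(1))
for u,v in((180,402),(212,438),(388,352),(352,320)): print('white',toplane('side',(120+u/3-.3,150+v/3-.3),22)[0].round(1))
E
python3 mv.py 521 195 1.549 169.9 520 195 1.549 97
```

```text
[544.3 268.7 102. ]
[499.3 268.7 102. ]
[491.2 122.  102. ]
[539.2 119.1 102. ]
white [554.  277.6  22. ]
white [506.1 282.3  22. ]
white [484.7 137.3  22. ]
white [533.7 132.9  22. ]
turnz -0.000 shift cm -0.00 -0.10 7.29
```

The side view shows the yellow slab level between the fingers and over the stack, about (518,194), and clear of the white one. Next I lower it.

Call:
{"fn": "jog_arm", "kwargs": {
  "commands": [
    [0,0,0,0,0,2,4.6],
    [0,0,0,0,0,4,4.6],
    [0,0,0,0,0,5.5,4.6],
    [0,0,0,0,0,6.4,4.6],
    [0,0,0,0,0,6.9,4.6],
    [0,0,0,0,0,7.2,4.6],
    [0,0,0,0,0,7.2,4.6],
    [0,0,0,0,0,7.2,4.6]
  ]
}}

```text
time_s: 5.97
tool_pos: [521.6, 194.9, 98.7]
tcp_rot: [0.0, 0.715, 0.699, 0.0]
force: [0.5, -0.3, -0.2]
gripper_width: 49.2
```

Call:
{"fn": "jog_arm", "kwargs": {
  "commands": [
    [0,0,0,0,0,0.1,4.6],
    [0,0,0,0,0,0.1,4.6]
  ]
}}

```text
time_s: 6.13
tool_pos: [521.5, 195.0, 97.5]
tcp_rot: [0.0, 0.715, 0.699, 0.0]
force: [-0.8, -0.8, -1.6]
gripper_width: 49.4
```

Call:
{"fn": "jog_arm", "kwargs": {
  "commands": [
    [0,0,0,0,0,0.05,4.6],
    [0,0,0,0,0,0.1,4.6],
    [0,0,0,0,0,0.1,4.6]
  ]
}}

```text
time_s: 6.38
tool_pos: [521.0, 195.0, 95.9]
tcp_rot: [0.0, 0.715, 0.699, -0.0]
force: [0.1, 0.2, -2.1]
gripper_width: 49.6
```

Call:
{"fn": "jog_arm", "kwargs": {
  "commands": [
    [0,0,0,0,0,0.05,4.6],
    [0,0,0,0,0,0.05,4.6],
    [0,0,0,0,0,0.05,4.6]
  ]
}}

```text
time_s: 6.63
tool_pos: [521.1, 195.0, 95.8]
tcp_rot: [0.0, 0.715, 0.699, 0.0]
force: [-2.2, -0.6, 5.0]
gripper_width: 49.3
```

Run:
```python
from h import *
s=arm.grab_frame('side'); crop(s,(150,180,310,300),5,'pics/s4.png')
s=arm.get_state();print(s['force'],s['moment'],s['gripper_width'],s['tool_pos'])
```

```text
[-2.94318612  0.08133732  4.91288972] [-0.08684094  0.62999885  0.02464315] 49.29131438223647 [521.09962673 195.02577527  95.74958567]
```

View pics/s4.png

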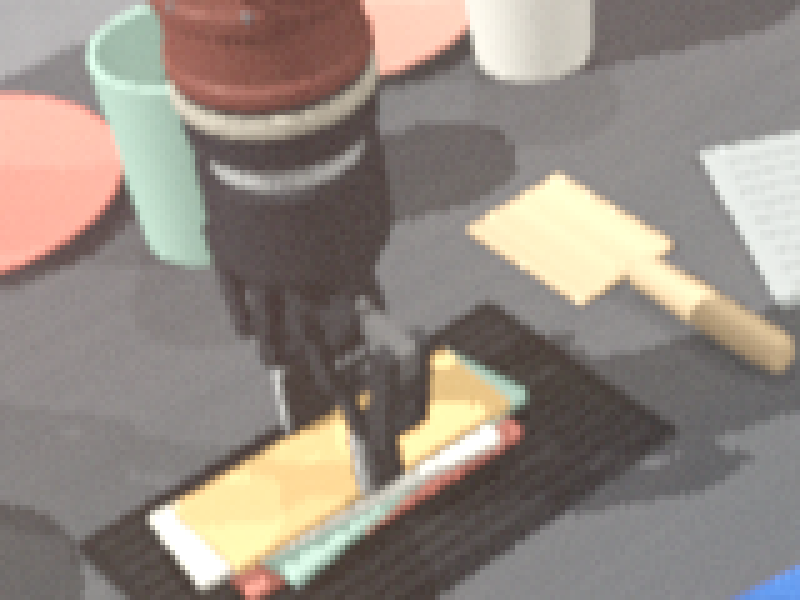

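The yellow slab is on the white one. Its near-left corner is at crop (235,572), and the contact reading is +5 N. Next I release it.

Call:
{"fn": "jog_arm", "kwargs": {
  "commands": [
    [0,0,0,0,0,-0.02,5.0],
    [0,0,0,0,0,-0.02,5.2],
    [0,0,0,0,0,-0.02,5.5],
    [0,0,0,0,0,-0.02,6.0],
    [0,0,0,0,0,-0.02,7.5],
    [0,0,0,0,0,-0.02,8.5],
    [0,0,0,0,0,-0.02,8.5],
    [0,0,0,0,0,-0.5,8.5],
    [0,0,0,0,0,-2,8.5],
    [0,0,0,0,0,-5,8.5],
    [0,0,0,0,0,-5,8.5]
  ],
  "squeeze": 20
}}

```text
time_s: 7.6
tool_pos: [523.3, 195.3, 150.9]
tcp_rot: [0.002, 0.715, 0.699, 0.003]
force: [2.3, 0.2, 1.3]
gripper_width: 84.6
```

Run:
```python
from h import *
s=arm.grab_frame('side'); cv2.imwrite('pics/s5f.png',s[:,:,::-1]); crop(s,(150,180,310,300),5,'pics/s5.png')
s=arm.get_state();print(s['force'],s['moment'],s['gripper_width'],s['tool_pos'],s['time_s'])
```

```text
[ 0.27806567  0.50763797 -0.67463032] [-0.02916378 -0.03396856 -0.04597513] 85.1871108795276 [522.94687247 195.2571471  148.96381899] 7.65
```

View pics/s5.png

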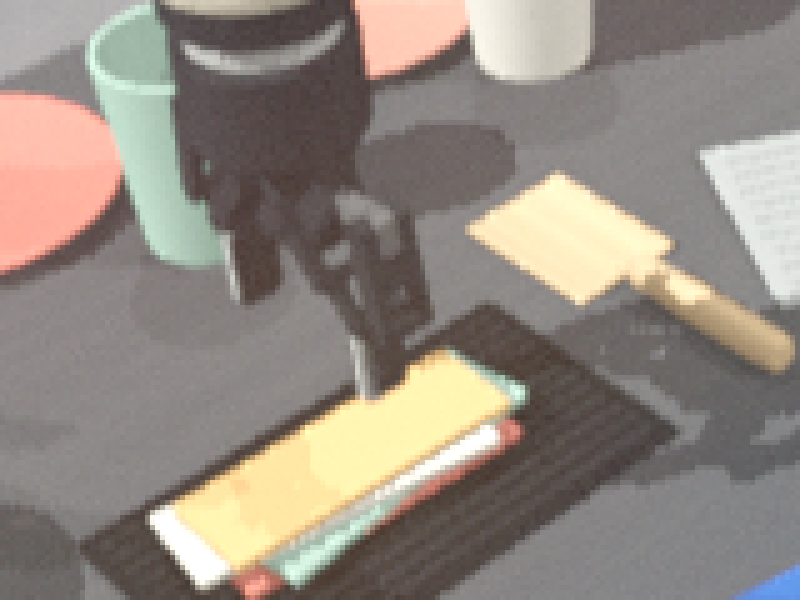

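The yellow slab stays put on top. White pokes out on the left at crop (180,545) and mint on the right at (515,385). Next is a squeeze on the sides at mid-length.

Call:
{"fn": "jog_arm", "kwargs": {
  "commands": [
    [0,0,0,0,-0.1,2,8.5],
    [0,0,0,0,-0.1,4,8.5],
    [0,0,0,0,-0.1,5.5,8.5],
    [0,0,0,0,-0.1,6.2,8.5],
    [0,0,0,0,-0.1,6.6,8.5],
    [0,0,0,0,-0.1,6.7,8.5],
    [0,0,0,0,-0.1,6.7,8.0],
    [0,0,0,0,-0.1,6.7,7.6],
    [0,0,0,0,-0.1,6.7,7.2],
    [0,0,0,0,-0.1,6.7,6.9],
    [0,0,0,0,-0.1,6.7,6.6],
    [0,0,0,0,-0.1,6.7,6.3],
    [0,0,0,0,-0.1,6.7,6.1],
    [0,0,0,0,-0.1,6.7,5.9],
    [0,0,0,0,-0.1,6.7,5.7],
    [0,0,0,0,-0.1,6.7,5.5],
    [0,0,0,0,-0.1,6.7,5.3],
    [0,0,0,0,-0.1,6.7,5.2],
    [0,0,0,0,-0.1,6.7,5.1],
    [0,0,0,0,-0.1,6.7,5.1]
  ]
}}

```text
time_s: 9.32
tool_pos: [519.3, 195.0, 78.7]
tcp_rot: [-0.0, 0.715, 0.699, -0.001]
force: [-7.8, -0.2, 7.7]
gripper_width: 54.0
```

Run:
```python
from h import *
s=arm.grab_frame('side'); crop(s,(150,180,310,300),5,'pics/s6.png')
s=arm.get_state();print(s['force'],s['moment'],s['gripper_width'],s['tool_pos'],s['time_s'])
```

```text
[-7.39826636 -1.24231524  8.31140045] [-0.05730045  1.72250643  0.18019015] 53.877931997428504 [519.32680437 195.04632659  78.67332331] 9.3667
```

View pics/s6.png

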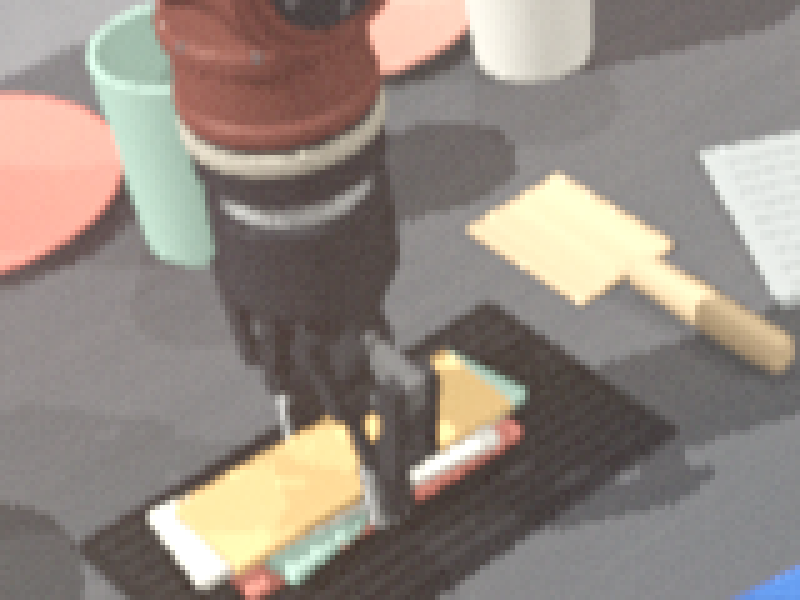

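Call:
{"fn": "jog_arm", "kwargs": {
  "commands": [
    [0,0,0,0,0,-0.03,5.0],
    [0,0,0,0,0,-0.05,4.9],
    [0,0,0,0,0,-0.05,4.8],
    [0,0,0,0,0,-0.05,4.8],
    [0,0,0,0,0,-0.05,4.8],
    [0,0,0,0,0,-0.05,4.8],
    [0,0,0,0,0,-0.05,4.8],
    [0,0,0,0,0,-0.05,4.8],
    [0,0,0,0,0,-0.05,4.8]
  ],
  "squeeze": 30
}}

```text
time_s: 10.12
tool_pos: [519.6, 195.0, 78.9]
tcp_rot: [-0.0, 0.715, 0.699, -0.0]
force: [-5.5, 0.5, 5.5]
gripper_width: 53.3
```

Run:
```python
from h import *
s=arm.grab_frame('side'); crop(s,(150,180,310,300),5,'pics/s7.png')
s=arm.get_state();print(s['force'],s['moment'],s['gripper_width'],s['tool_pos'],s['time_s'])
```

```text
[-6.14710014 -0.05966698  6.02833156] [0.05060471 1.37622457 0.01810634] 53.561141136097305 [519.59301287 195.05921483  78.87971581] 10.1667
```

View pics/s7.png

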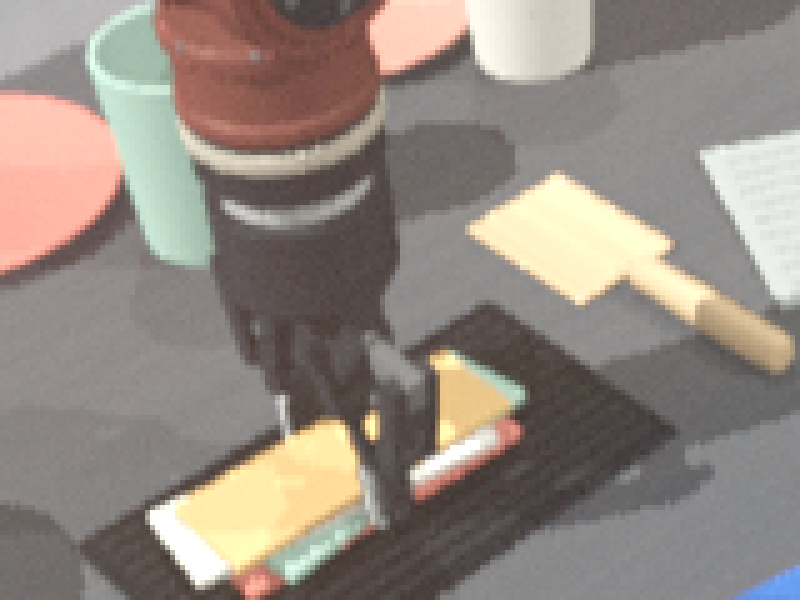

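The width is stuck at 53.5 mm and the twists have not changed, so the pads jam diagonally at mid-length. I'll tap the sides near each end instead, where each twisted slab meets only one finger.

Call:
{"fn": "jog_arm", "kwargs": {
  "commands": [
    [0,0,0,0,0,0,5.6],
    [0,0,0,0,0,0,7.0],
    [0,0,0,0,0,0,8.5],
    [0,0,0,0,0,0,8.5],
    [0,0,0,0,0,-1,8.5],
    [0,0,0,0,0,-3,8.5],
    [0,0,0,2.5,0,-3.2,8.5],
    [0,0,0,5.2,0,-3.2,8.5],
    [0,0,0,5.2,0,-2,8.5],
    [0,0,0,5.2,0,-0.6,8.5],
    [0,0,0,5.2,0,-0.1,8.5],
    [0,0,0,5.2,0,-0.1,8.5],
    [0,0,0,5.2,0,-0.1,8.0],
    [0,0,0,5.2,0,-0.1,7.6],
    [0,0,0,5.2,0,-0.1,7.3],
    [0,0,0,5.2,0,-0.1,7.0],
    [0,0,0,5.2,0,-0.1,6.8],
    [0,0,0,5.2,0,-0.1,6.6],
    [0,0,0,5.2,0,-0.1,6.4],
    [0,0,0,5.2,0,-0.1,6.2]
  ],
  "squeeze": 20
}}

```text
time_s: 11.83
tool_pos: [520.1, 247.4, 81.3]
tcp_rot: [-0.001, 0.715, 0.699, -0.001]
force: [-12.3, -0.0, 18.2]
gripper_width: 62.0
```

Call:
{"fn": "jog_arm", "kwargs": {
  "commands": [
    [0,0,0,0,0,0,6.1],
    [0,0,0,0,0,0,5.9],
    [0,0,0,0,0,0,5.8],
    [0,0,0,0,0,0,5.7],
    [0,0,0,0,0,0,5.6],
    [0,0,0,0,0,0,5.5],
    [0,0,0,0,0,0,5.4],
    [0,0,0,0,0,0,5.35],
    [0,0,0,0,0,0,5.3],
    [0,0,0,0,0,0,5.25]
  ]
}}

```text
time_s: 12.67
tool_pos: [518.7, 248.0, 82.3]
tcp_rot: [-0.002, 0.714, 0.7, -0.001]
force: [-24.5, 1.3, 33.6]
gripper_width: 55.1
```

Run:
```python
from h import *
s=arm.grab_frame('side'); crop(s,(150,180,310,300),5,'pics/s8.png')
s=arm.get_state();print(s['force'],s['moment'],s['gripper_width'],s['tool_pos'],s['time_s'])
```

```text
[-23.84070205   1.17441639  33.43969916] [0.23998986 6.10951579 0.0231727 ] 55.34575362867904 [518.65032575 247.95527678  82.31191756] 12.7167
```

View pics/s8.png

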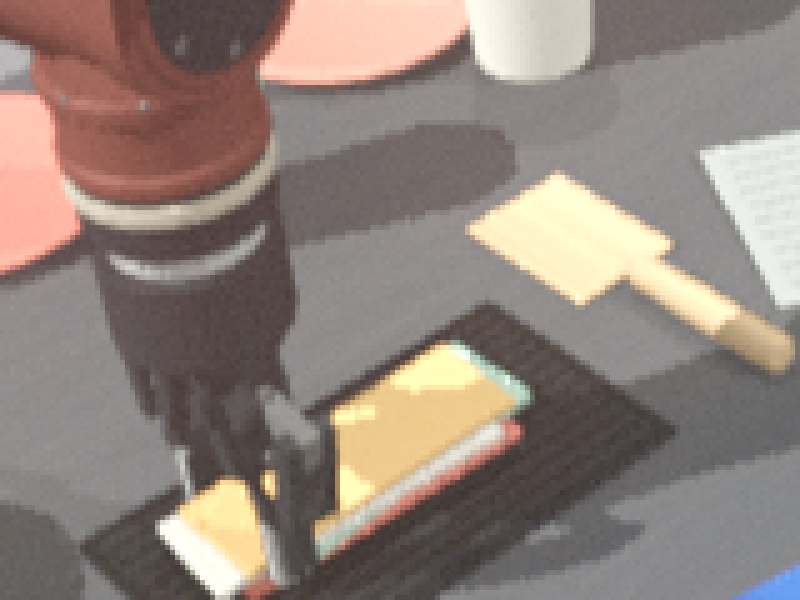

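Run:
```python
from h import *
P=[(x,y,z) for z in(4,10) for x in (478,491) for y in (237,259)]
for p,q in zip(P,proj('side',P)): print(p,((q-[150,180])*5).round())
for p in [(495.8,267.7,10),(495.8,267.7,4),(492.6,118.6,10)]: print('coral',p,((proj('side',[p])[0]-[150,180])*5).round())
im=cv2.imread('pics/s8.png'); cv2.imwrite('pics/s8z.png',cv2.resize(im[420:600,120:420],None,fx=2.6,fy=2.6,interpolation=cv2.INTER_CUBIC))
```

```text
(478, 237, 4) [333. 585.]
(478, 259, 4) [292. 612.]
(491, 237, 4) [315. 570.]
(491, 259, 4) [274. 597.]
(478, 237, 10) [331. 575.]
(478, 259, 10) [290. 602.]
(491, 237, 10) [313. 561.]
(491, 259, 10) [272. 587.]
coral (495.8, 267.7, 10) [249. 592.]
coral (495.8, 267.7, 4) [251. 602.]
coral (492.6, 118.6, 10) [518. 427.]
```

View pics/s8z.png

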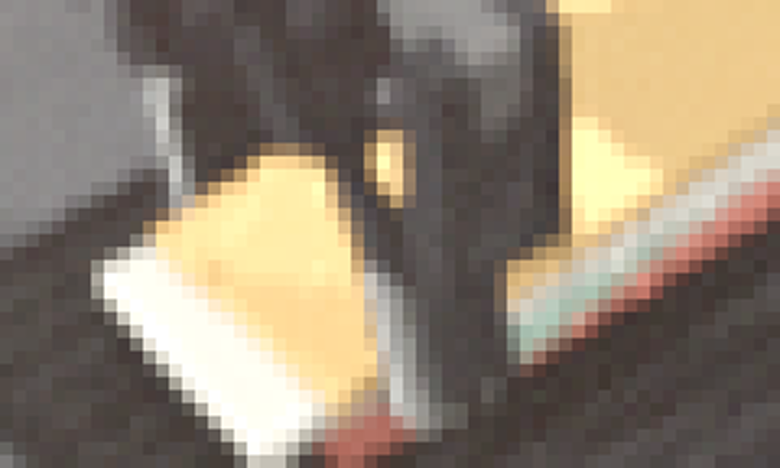

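Call:
{"fn": "jog_arm", "kwargs": {
  "commands": [
    [0,0,0,0,0,0,6.0],
    [0,0,0,0,0,0,7.0],
    [0,0,0,0,0,0,8.5],
    [0,0,0,0,0,0,8.5],
    [0,0,0,0,0,-1,8.5],
    [0,0,0,0,0,-4,8.5],
    [0,0,0,0,0,-8,8.5],
    [0,0,0,0,0,-9,8.5],
    [0,0,0,0,0,-9,8.5]
  ]
}}

```text
time_s: 13.47
tool_pos: [523.4, 247.4, 175.0]
tcp_rot: [0.002, 0.715, 0.699, 0.003]
force: [0.1, -0.3, -0.9]
gripper_width: 85.0
```

Run:
```python
from h import *
s=arm.grab_frame('side'); cv2.imwrite('pics/s9f.png',s[:,:,::-1]); crop(s,(160,240,270,305),7,'pics/s9.png')
s=arm.get_state();print(s['force'],s['moment'],s['gripper_width'],s['tool_pos'],s['time_s'])
```

```text
[-0.00688358 -0.17875818 -0.15231193] [-0.03625537 -0.04945455 -0.06234808] 85.13965342942932 [522.48525201 247.19919361 172.46828639] 13.5167
```

View pics/s9.png

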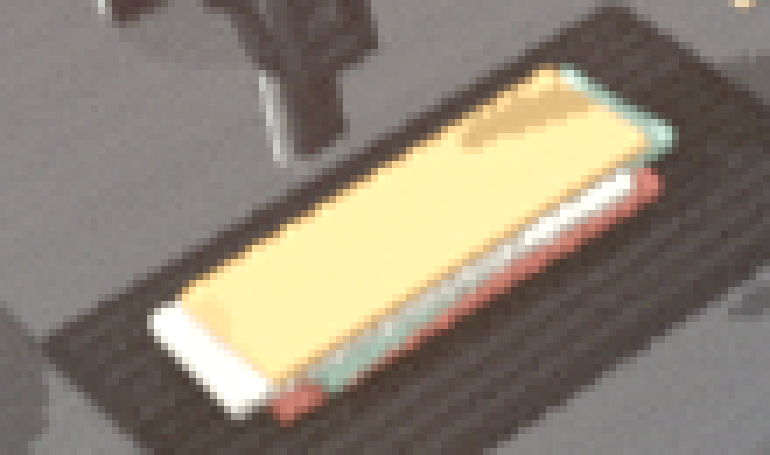

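View pics/s9f.png

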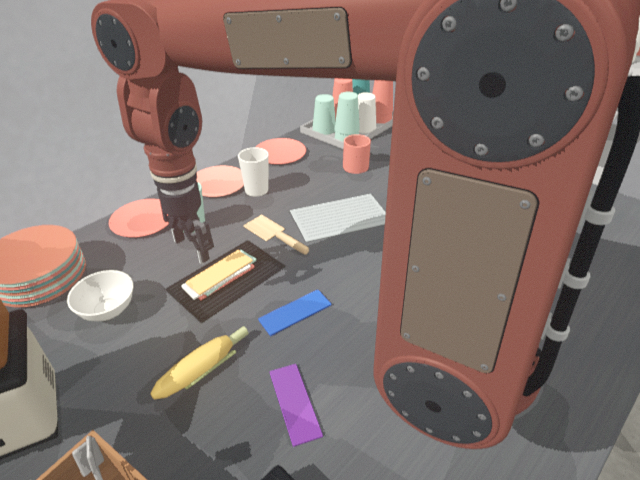

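The −x side at the +y end is now lined up, with mint flush against coral at crop (330,380). Mint still protrudes at the −y end, at (665,130). Next I squeeze the −y end.

Call:
{"fn": "jog_arm", "kwargs": {
  "commands": [
    [0,0,0,-4,0,0,8.5],
    [0,0,0,-8,0,0,8.5],
    [0,0,0,-10.6,0,1,8.5],
    [0,0,0,-10.6,0,3,8.5],
    [0,0,0,-10.6,0,6,8.5],
    [0,0,0,-10.6,0,8,8.5],
    [0,0,0,-10.6,0,8.6,8.5],
    [0,0,0,-10.6,0,8.9,8.5],
    [0,0,0,-10.6,0,8.9,8.0],
    [0,0,0,-10.6,0,8.9,7.6],
    [0,0,0,-10.6,0,8.9,7.3],
    [0,0,0,-10.6,0,8.9,7.0],
    [0,0,0,-10.6,0,8.9,6.8]
  ]
}}

```text
time_s: 14.6
tool_pos: [519.4, 141.1, 81.8]
tcp_rot: [0.001, 0.715, 0.699, 0.0]
force: [0.5, 0.0, 0.4]
gripper_width: 67.8
```

Call:
{"fn": "jog_arm", "kwargs": {
  "commands": [
    [0,0,0,0,0,0,6.6],
    [0,0,0,0,0,0,6.4],
    [0,0,0,0,0,0,6.2],
    [0,0,0,0,0,0,6.0]
  ]
}}

```text
time_s: 14.93
tool_pos: [519.9, 141.0, 81.7]
tcp_rot: [0.001, 0.715, 0.699, 0.001]
force: [2.8, -0.1, 2.8]
gripper_width: 60.1
```

Call:
{"fn": "jog_arm", "kwargs": {
  "commands": [
    [0,0,0,0,0,0,5.9],
    [0,0,0,0,0,0,5.8],
    [0,0,0,0,0,0,5.7],
    [0,0,0,0,0,0,5.6],
    [0,0,0,0,0,0,5.5],
    [0,0,0,0,0,0,5.4],
    [0,0,0,0,0,0,5.3],
    [0,0,0,0,0,0,5.2]
  ]
}}

```text
time_s: 15.6
tool_pos: [520.4, 140.9, 82.3]
tcp_rot: [0.001, 0.715, 0.699, 0.001]
force: [4.0, -0.8, 7.5]
gripper_width: 52.2
```

Run:
```python
from h import *
s=arm.grab_frame('side'); crop(s,(160,215,290,315),6,'pics/s10.png')
s=arm.get_state();print(s['force'],s['moment'],s['gripper_width'],s['tool_pos'],s['time_s'])
```

```text
[ 4.30052242 -1.33186221  7.72007994] [-0.22236932 -1.04568241  0.05732313] 52.0555680586698 [520.41591647 140.87897284  82.31941219] 15.65
```

View pics/s10.png

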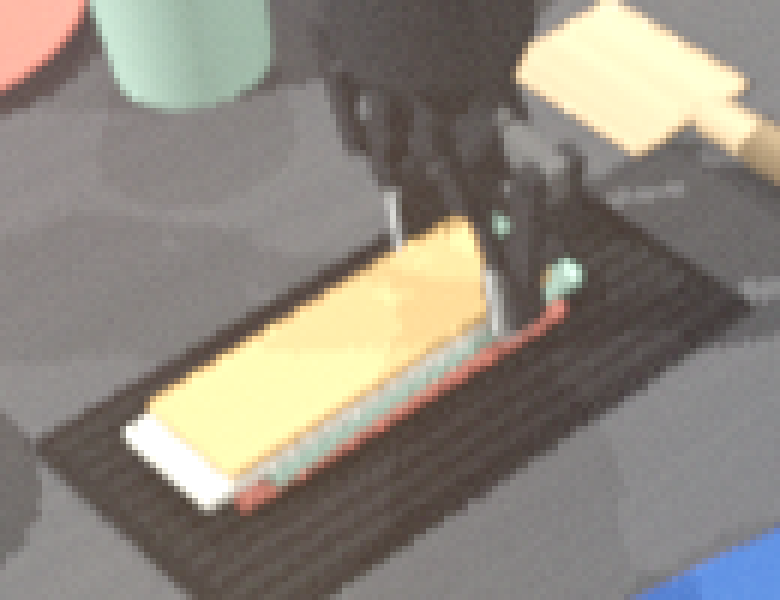

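The side squeeze reached 52.1 mm, and the sides look parallel. White still overhangs at the +y end, crop (170,470), and mint at the −y end, (570,275). Next come the end taps with half-shut fingers, starting at the −y end.

Call:
{"fn": "jog_arm", "kwargs": {
  "commands": [
    [0,0,0,0,0,0,5.6],
    [0,0,0,0,0,0,7.0],
    [0,0,0,0,0,0,8.5],
    [0,0,0,0,0,-1,8.5],
    [0,0,0,0,0,-4,8.5],
    [0,0,0,-2,0,-5,6.0],
    [0,0,0,-5,0,-5,4.0],
    [0,0,0,-6.2,0,-5,3.0],
    [0,0,0,-6.2,0,-3,3.0],
    [0,0,0,-6.2,0,-1,3.0],
    [0,0,0,-6.2,0,-0.4,3.0],
    [0,0,0,-6.2,0,-0.3,3.0],
    [0,0,0,-6.2,0,-0.3,3.0]
  ]
}}

```text
time_s: 16.73
tool_pos: [517.1, 79.3, 83.9]
tcp_rot: [-0.0, 0.715, 0.699, -0.0]
force: [-0.1, -0.2, 0.4]
gripper_width: 29.6
```

Run:
```python
from h import *
s=arm.grab_frame('side'); crop(s,(160,205,290,305),6,'pics/s11.png')
s=arm.get_state();print(s['force'],s['moment'],s['gripper_width'],s['tool_pos'],s['time_s'])
```

```text
[-0.44663831 -0.43569229  0.55878855] [-0.01452695 -0.05985571  0.00241081] 30.070826459183262 [517.67976934  79.24091487  84.58841661] 16.7833
```

View pics/s11.png

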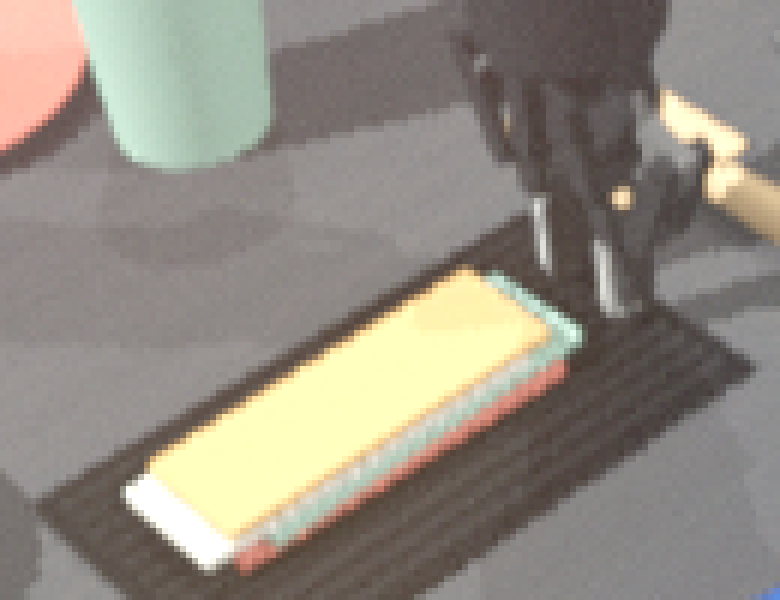

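The fingers stand clear off the −y end, tip near (620,310). At the sides coral may still stand proud toward −x, because the tips came in above its top. I'll go lower for the later squeezes. First, the end push.

Call:
{"fn": "jog_arm", "kwargs": {
  "commands": [
    [0,0,0,0,0,0.15,3.0],
    [0,0,0,0,0,0.25,3.0],
    [0,0,0,0.5,0,0.25,3.0],
    [0,0,0,0.9,0,0.25,3.0],
    [0,0,0,1.2,0,0.25,3.0],
    [0,0,0,1.5,0,0.25,3.0],
    [0,0,0,1.7,0,0.25,3.0],
    [0,0,0,1.9,0,0.25,3.0],
    [0,0,0,2.1,0,0.25,3.0],
    [0,0,0,2.3,0,0.25,3.0],
    [0,0,0,2.4,0,0.25,3.0],
    [0,0,0,2.5,0,0.25,3.0]
  ]
}}

```text
time_s: 17.78
tool_pos: [518.1, 104.0, 81.5]
tcp_rot: [0.0, 0.715, 0.699, -0.0]
force: [-1.2, -3.7, 2.9]
gripper_width: 29.9
```

Call:
{"fn": "jog_arm", "kwargs": {
  "commands": [
    [0,0,0,0.1,0,0,3.0],
    [0,0,0,0.2,0,0,3.0],
    [0,0,0,0.3,0,0,3.0]
  ]
}}

```text
time_s: 18.03
tool_pos: [518.2, 107.0, 81.5]
tcp_rot: [0.0, 0.715, 0.699, -0.0]
force: [-0.4, -3.6, 3.4]
gripper_width: 30.1
```

Call:
{"fn": "jog_arm", "kwargs": {
  "commands": [
    [0,0,0,0.1,0,0,3.0],
    [0,0,0,0.2,0,0,3.0],
    [0,0,0,0.2,0,0,3.0]
  ]
}}

```text
time_s: 18.28
tool_pos: [518.2, 109.1, 81.4]
tcp_rot: [0.0, 0.715, 0.699, 0.0]
force: [-0.2, -3.9, 1.6]
gripper_width: 30.1
```

Run:
```python
from h import *
s=arm.grab_frame('side'); crop(s,(160,205,290,305),6,'pics/s12.png')
s=arm.get_state();print(s['force'],s['moment'],s['gripper_width'],s['tool_pos'],s['time_s'])
```

```text
[-0.25998185 -3.62704216  1.82382755] [-0.74993407  0.02389331  0.01283151] 29.898503844697295 [518.23383022 109.08810706  81.40836942] 18.3333
```

View pics/s12.png

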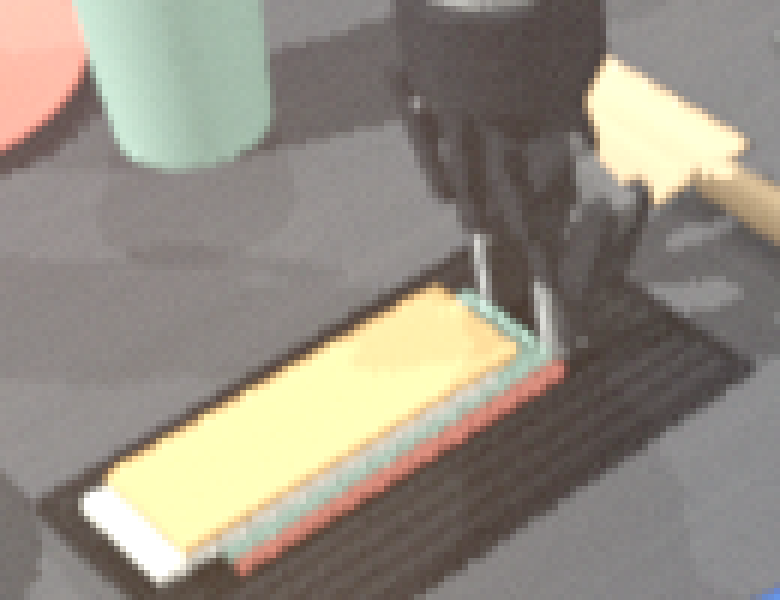

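Call:
{"fn": "jog_arm", "kwargs": {
  "commands": [
    [0,0,0,0.1,0,0,3.0],
    [0,0,0,0.2,0,0,3.0],
    [0,0,0,0.2,0,0,3.0]
  ]
}}

```text
time_s: 18.58
tool_pos: [518.3, 111.1, 81.4]
tcp_rot: [0.0, 0.715, 0.699, 0.0]
force: [-0.4, -4.0, 2.8]
gripper_width: 29.8
```

Call:
{"fn": "jog_arm", "kwargs": {
  "commands": [
    [0,0,0,0.1,0,0,3.0],
    [0,0,0,0.2,0,0,3.0],
    [0,0,0,0.2,0,0,3.0]
  ]
}}

```text
time_s: 18.83
tool_pos: [518.3, 113.2, 81.4]
tcp_rot: [0.0, 0.715, 0.699, 0.0]
force: [-0.9, -4.0, 1.7]
gripper_width: 30.0
```

Run:
```python
from h import *
s=arm.grab_frame('side'); crop(s,(160,205,290,305),6,'pics/s13.png')
s=arm.get_state();print(s['force'],s['moment'],s['gripper_width'],s['tool_pos'],s['time_s'])
```

```text
[ 0.75463399 -2.98679945  1.15010001] [-0.68449138 -0.04383769 -0.01852779] 30.037544551819575 [518.28522027 113.1737075   81.38089636] 18.8833
```

View pics/s13.png

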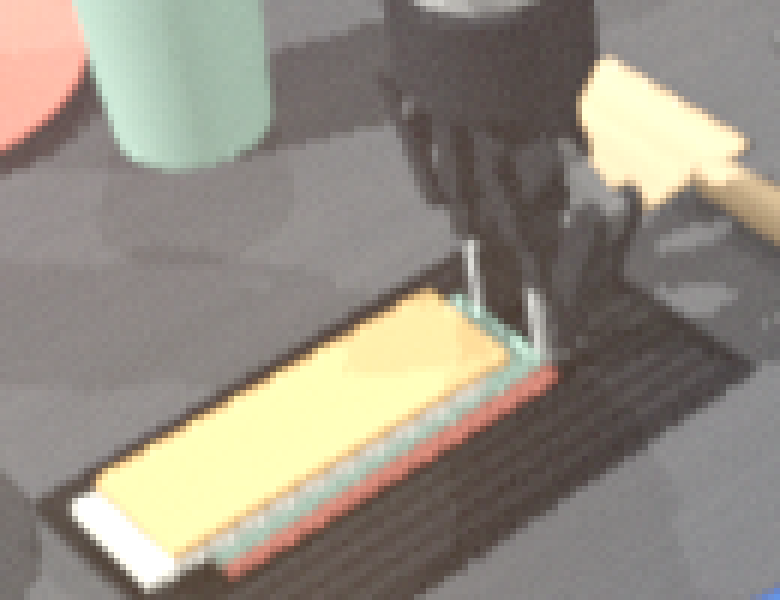

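Coral itself now moves with the fingers, its −y corner going from (565,365) to (555,375), so mint and coral are flush at that end. White and yellow are pushed out at the +y end, corner (165,585). Next is the +y end push.

Call:
{"fn": "jog_arm", "kwargs": {
  "commands": [
    [0,0,0,-0.8,0,0,3.0],
    [0,0,0,-1.2,0,-2,3.0],
    [0,0,0,-1.2,0,-5,3.0],
    [0,0,0,0,0,-6,3.0],
    [0,0,0,4,0,-6,3.0],
    [0,0,0,8,0,-6,3.0],
    [0,0,0,12,0,-6,3.0],
    [0,0,0,16,0,-6,3.0],
    [0,0,0,19,0,-6,3.0],
    [0,0,0,20.9,0,-6,3.0],
    [0,0,0,20.9,0,-6,3.0],
    [0,0,0,20.9,0,-4,3.0],
    [0,0,0,20.9,0,-2,3.0],
    [0,0,0,20.9,0,-0.6,3.0],
    [0,0,0,20.9,0,0,3.0],
    [0,0,0,20.9,0,0,3.0]
  ]
}}

```text
time_s: 20.22
tool_pos: [521.7, 321.2, 79.4]
tcp_rot: [-0.001, 0.715, 0.699, -0.001]
force: [-0.8, 0.1, -0.1]
gripper_width: 30.0
```

Run:
```python
from h import *
s=arm.grab_frame('side'); crop(s,(140,205,280,315),5.5,'pics/s14.png')
s=arm.get_state();print(s['force'],s['moment'],s['gripper_width'],s['tool_pos'],s['time_s'])
```

```text
[-0.24408667 -0.10140367 -0.22630611] [ 0.02515273  0.01354806 -0.02421116] 30.11314673464383 [522.45522969 321.50962333  80.83058681] 20.2667
```

View pics/s14.png

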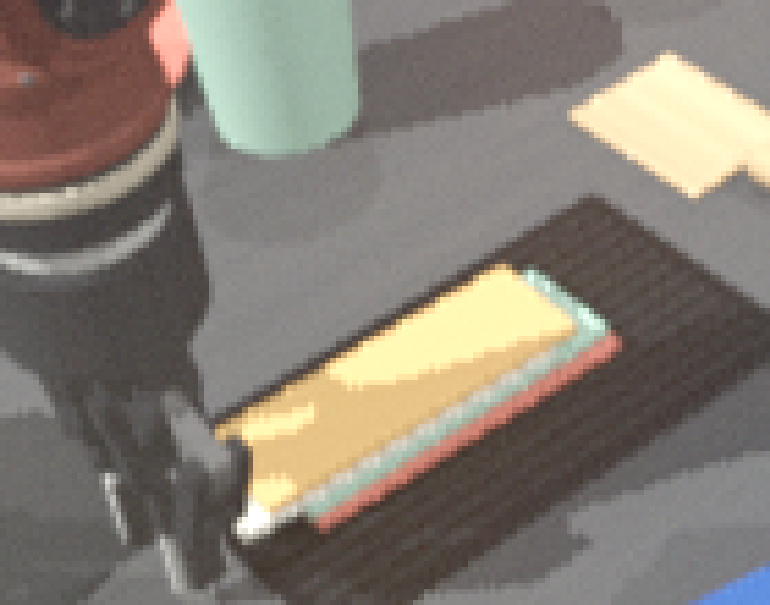

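Call:
{"fn": "jog_arm", "kwargs": {
  "commands": [
    [0,0,0,-0.4,0,0,3.0],
    [0,0,0,-0.7,0,0,3.0],
    [0,0,0,-1.0,0,0,3.0],
    [0,0,0,-1.2,0,0,3.0],
    [0,0,0,-1.4,0,0,3.0],
    [0,0,0,-1.6,0,0,3.0],
    [0,0,0,-1.8,0,0,3.0],
    [0,0,0,-2.0,0,0,3.0],
    [0,0,0,-2.2,0,0,3.0],
    [0,0,0,-2.4,0,0,3.0],
    [0,0,0,-2.6,0,0,3.0],
    [0,0,0,-2.8,0,0,3.0],
    [0,0,0,-3.0,0,0,3.0],
    [0,0,0,-3.2,0,0,3.0],
    [0,0,0,-3.3,0,0,3.0],
    [0,0,0,-3.4,0,0,3.0]
  ]
}}

```text
time_s: 21.6
tool_pos: [522.1, 287.8, 81.3]
tcp_rot: [0.0, 0.715, 0.699, -0.0]
force: [0.3, 3.0, 2.3]
gripper_width: 30.1
```

Call:
{"fn": "jog_arm", "kwargs": {
  "commands": [
    [0,0,0,-0.1,0,0,3.0],
    [0,0,0,-0.2,0,0,3.0],
    [0,0,0,-0.3,0,0,3.0]
  ]
}}

```text
time_s: 21.85
tool_pos: [522.0, 284.9, 81.3]
tcp_rot: [-0.0, 0.715, 0.699, -0.0]
force: [0.2, 3.4, 2.0]
gripper_width: 30.3
```

Run:
```python
from h import *
s=arm.grab_frame('side'); crop(s,(140,205,280,315),5.5,'pics/s15.png')
s=arm.get_state();print(s['force'],s['moment'],s['gripper_width'],s['tool_pos'],s['time_s'])
```

```text
[0.94418243 2.66837419 1.75211594] [ 0.58809446 -0.0094325   0.03935526] 30.056514058127608 [522.02288371 284.80452738  81.31740547] 21.9
```

View pics/s15.png

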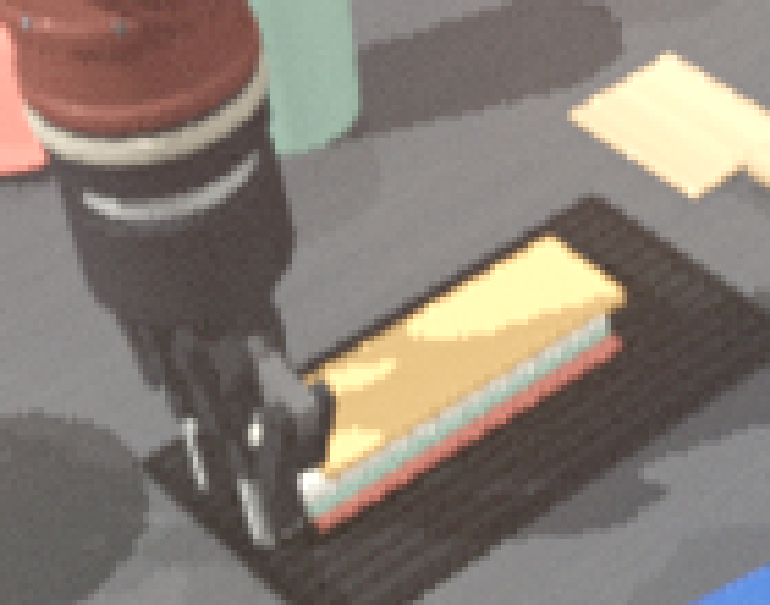

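Call:
{"fn": "jog_arm", "kwargs": {
  "commands": [
    [0,0,0,-0.1,0,0,3.0],
    [0,0,0,-0.2,0,0,3.0],
    [0,0,0,-0.3,0,0,3.0],
    [0,0,0,-0.3,0,0,3.0]
  ]
}}

```text
time_s: 22.23
tool_pos: [521.9, 281.8, 81.3]
tcp_rot: [0.0, 0.715, 0.699, -0.0]
force: [-0.5, 2.6, 1.7]
gripper_width: 30.2
```

Run:
```python
from h import *
s=arm.grab_frame('side'); crop(s,(140,205,280,315),5.5,'pics/s16.png')
s=arm.get_state();print(s['force'],s['moment'],s['gripper_width'],s['tool_pos'],s['time_s'])
```

```text
[-0.68543003  2.65145937  0.98276155] [ 0.44144147 -0.06541682  0.02001736] 30.437402096829278 [521.93973238 281.80125292  81.30770496] 22.2833
```

View pics/s16.png

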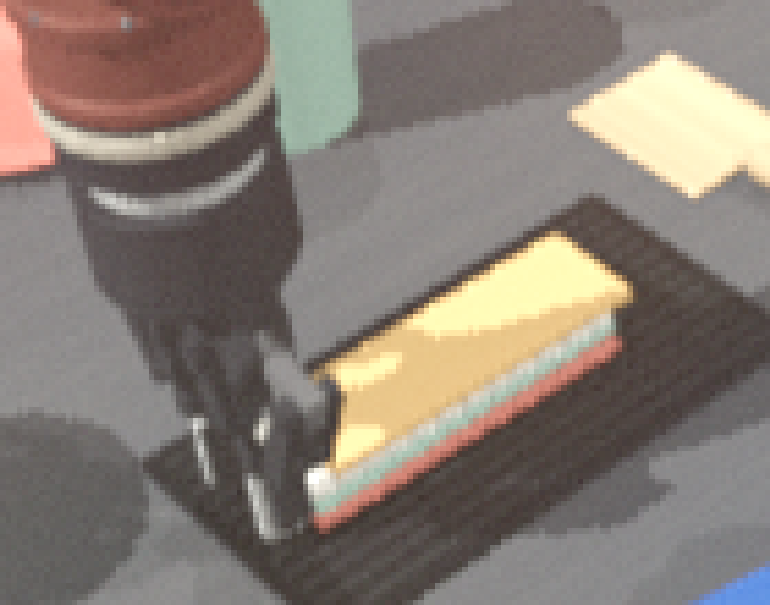

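Call:
{"fn": "jog_arm", "kwargs": {
  "commands": [
    [0,0,0,-0.1,0,0,3.0],
    [0,0,0,-0.2,0,0,3.0],
    [0,0,0,-0.3,0,0,3.0],
    [0,0,0,-0.4,0,0,3.0],
    [0,0,0,-0.4,0,0,3.0]
  ]
}}

```text
time_s: 22.7
tool_pos: [521.8, 277.8, 81.3]
tcp_rot: [0.0, 0.715, 0.699, -0.0]
force: [0.8, 3.0, 1.1]
gripper_width: 29.7
```

Run:
```python
from h import *
s=arm.grab_frame('side'); crop(s,(140,205,280,315),5.5,'pics/s17.png')
s=arm.get_state();print(s['force'],s['moment'],s['gripper_width'],s['tool_pos'],s['time_s'])
```

```text
[0.40946491 3.16418252 1.37006207] [0.53989287 0.01787693 0.03625328] 29.704205219939222 [521.82013012 277.78479037  81.28082536] 22.75
```

View pics/s17.png

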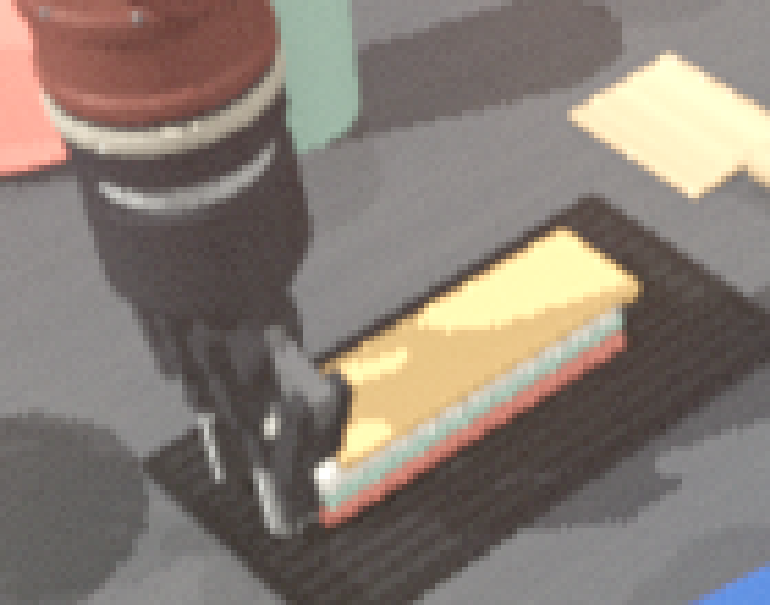

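Coral has now been reached at the +y end as well; its corner moved to (326,523). Only yellow, the top slab, overhangs the −y end, at (635,285). Next I tap that end again.

Call:
{"fn": "jog_arm", "kwargs": {
  "commands": [
    [0,0,0,0.8,0,0,3.0],
    [0,0,0,1.2,0,-2,3.0],
    [0,0,0,1.2,0,-5,3.0],
    [0,0,0,0,0,-6,3.0],
    [0,0,0,-4,0,-6,3.0],
    [0,0,0,-8,0,-6,3.0],
    [0,0,0,-12,0,-6,3.0],
    [0,0,0,-16,0,-6,3.0],
    [0,0,0,-18.6,0,-6,3.0],
    [0,0,0,-18.6,0,-6,3.0],
    [0,0,0,-18.6,0,-4,3.0],
    [0,0,0,-18.6,0,-2,3.0],
    [0,0,0,-18.6,0,-0.6,3.0],
    [0,0,0,-18.6,0,0,3.0],
    [0,0,0,-18.6,0,0,3.0],
    [0,0,0,-18.2,0,0,3.0],
    [0,0,0,-17.9,0,0,3.0],
    [0,0,0,-17.6,0,0,3.0]
  ]
}}

```text
time_s: 24.25
tool_pos: [518.7, 102.4, 82.5]
tcp_rot: [0.001, 0.715, 0.699, 0.0]
force: [0.5, -1.2, 1.1]
gripper_width: 29.6
```

Call:
{"fn": "jog_arm", "kwargs": {
  "commands": [
    [0,0,0,0.2,0,0,3.0],
    [0,0,0,0.4,0,0,3.0],
    [0,0,0,0.6,0,0,3.0],
    [0,0,0,0.7,0,0,3.0],
    [0,0,0,0.8,0,0,3.0],
    [0,0,0,0.9,0,0,3.0],
    [0,0,0,1.0,0,0,3.0]
  ]
}}

```text
time_s: 24.83
tool_pos: [518.4, 111.8, 81.6]
tcp_rot: [0.0, 0.715, 0.699, -0.0]
force: [-0.6, -5.8, 4.6]
gripper_width: 30.2
```

Run:
```python
from h import *
s=arm.grab_frame('side'); crop(s,(140,205,280,315),5.5,'pics/s18.png')
s=arm.get_state();print(s['force'],s['moment'],s['gripper_width'],s['tool_pos'],s['time_s'])
```

```text
[ 0.1032604  -5.35097195  3.68603276] [-1.03375488 -0.04793057  0.00426634] 29.7300398994472 [518.43859068 111.94021314  81.56922083] 24.8833
```

View pics/s18.png

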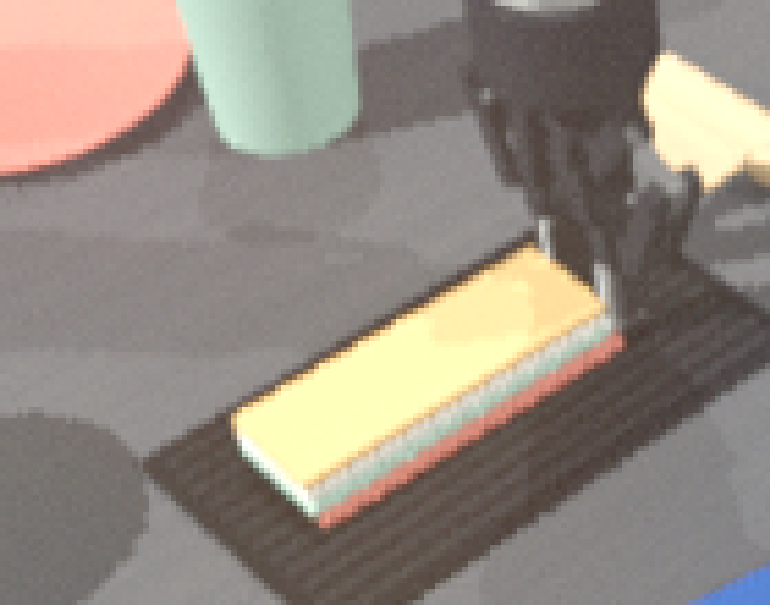

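Call:
{"fn": "jog_arm", "kwargs": {
  "commands": [
    [0,0,0,0.1,0,0,3.0],
    [0,0,0,0.15,0,0,3.0],
    [0,0,0,0.15,0,0,3.0],
    [0,0,0,-0.8,0,0,3.0],
    [0,0,0,-1.2,0,-2,3.0],
    [0,0,0,-1.2,0,-5,4.0],
    [0,0,0,0,0,-6,6.0],
    [0,0,0,2,0,-6,8.5],
    [0,0,0,4,0,-6,8.5],
    [0,0,0,4,0,-6,8.5],
    [0,0,0,4,0,-6,8.5]
  ]
}}

```text
time_s: 25.8
tool_pos: [518.6, 152.9, 140.8]
tcp_rot: [-0.001, 0.714, 0.7, -0.0]
force: [-0.2, 0.2, -0.1]
gripper_width: 85.1
```

Run:
```python
from h import *
s=arm.grab_frame('side'); crop(s,(160,225,270,315),7,'pics/s19.png')
s=arm.get_state();print(s['force'],s['moment'],s['gripper_width'],s['tool_pos'],s['time_s'])
```

```text
[ 0.03549145  0.8120256  -0.01658962] [-0.0135263  -0.01408018 -0.01744884] 84.7456031668675 [518.68041701 152.25198386 140.759676  ] 25.85
```

View pics/s19.png

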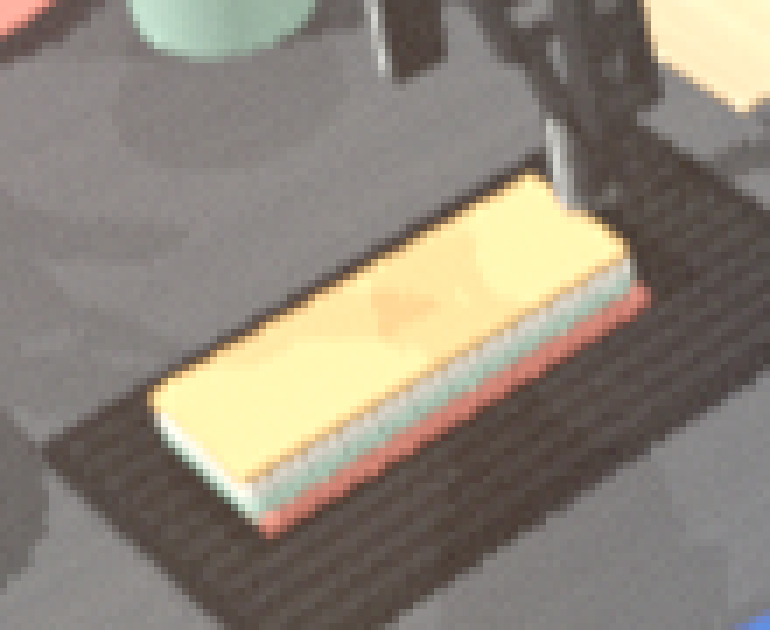

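The ends look flush, crop (165,420)–(265,530). Coral still stands out on the −x side by a few mm at its −y end, (640,300). Next are lower side squeezes, so that the tips reach coral too.

Call:
{"fn": "jog_arm", "kwargs": {
  "commands": [
    [0,0,0,-1,0,2,8.5],
    [0,0,0,-1,0,4.5,8.5],
    [0,0,0,-1,0,5.8,8.5],
    [0,0,0,-1,0,6.2,8.5],
    [0,0,0,-1,0,6.35,8.5],
    [0,0,0,-1,0,6.35,8.0],
    [0,0,0,-1,0,6.35,7.5],
    [0,0,0,-1,0,6.35,7.0],
    [0,0,0,-1,0,6.35,6.7],
    [0,0,0,-1,0,6.35,6.4]
  ]
}}

```text
time_s: 26.68
tool_pos: [519.3, 142.1, 78.5]
tcp_rot: [0.0, 0.715, 0.699, 0.0]
force: [-0.3, 0.7, -1.3]
gripper_width: 64.2
```

Call:
{"fn": "jog_arm", "kwargs": {
  "commands": [
    [0,0,0,0,0,0,6.2],
    [0,0,0,0,0,0,6.0],
    [0,0,0,0,0,0,5.8],
    [0,0,0,0,0,0,5.7]
  ]
}}

```text
time_s: 27.02
tool_pos: [519.4, 142.0, 78.2]
tcp_rot: [0.0, 0.715, 0.699, 0.0]
force: [1.0, 0.9, 1.2]
gripper_width: 56.9
```

Call:
{"fn": "jog_arm", "kwargs": {
  "commands": [
    [0,0,0,0,0,0,5.6],
    [0,0,0,0,0,0,5.5],
    [0,0,0,0,0,0,5.4],
    [0,0,0,0,0,0,5.3],
    [0,0,0,0,0,0,5.2],
    [0,0,0,0,0,0,5.1],
    [0,0,0,0,0,0,5.1]
  ]
}}

```text
time_s: 27.6
tool_pos: [518.6, 142.0, 78.1]
tcp_rot: [-0.0, 0.715, 0.699, -0.0]
force: [-2.3, -0.8, 8.3]
gripper_width: 52.4
```

Run:
```python
from h import *
s=arm.grab_frame('side'); crop(s,(160,225,270,315),7,'pics/s20.png')
s=arm.get_state();print(s['force'],s['moment'],s['gripper_width'],s['tool_pos'],s['time_s'])
```

```text
[-1.74599165 -0.89353128  7.15871741] [-0.14794611  0.41794485 -0.18524707] 52.61482575862527 [518.64892491 141.97945229  78.17667105] 27.65
```

View pics/s20.png

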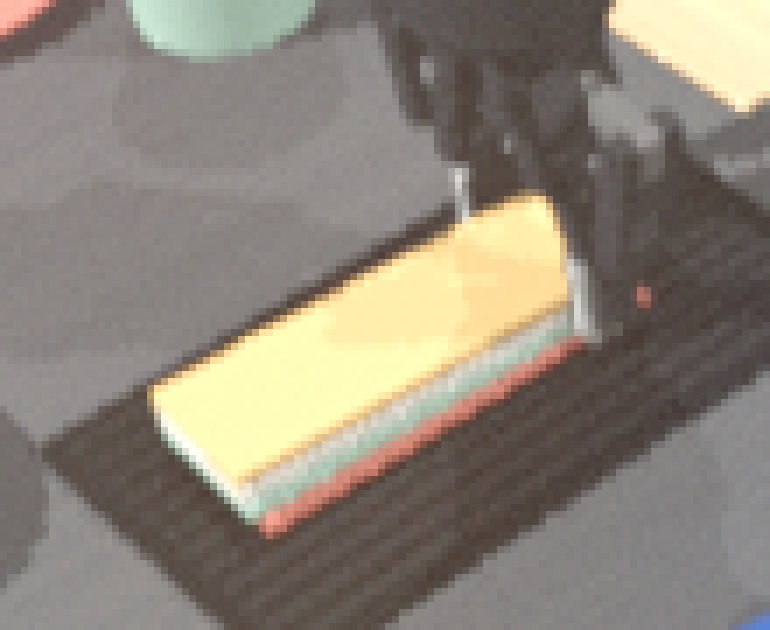

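Call:
{"fn": "jog_arm", "kwargs": {
  "commands": [
    [0,0,0,0,0,0,4.9],
    [0,0,0,0,0,0,4.9],
    [0,0,0,0,0,0,4.9],
    [0,0,0,0,0,0,5.8],
    [0,0,0,0,0,0,7.0],
    [0,0,0,0,0,0,8.5],
    [0,0,0,0,0,0,8.5],
    [0,0,0,0,0,-2,8.5],
    [0,0,0,2,0,-5,8.5],
    [0,0,0,6,0,-5,8.5],
    [0,0,0,10,0,-5,8.5],
    [0,0,0,10,0,-3,8.5],
    [0,0,0,10,0,-1,8.5],
    [0,0,0,10,0,0,8.5],
    [0,0,0,10,0,0,8.5],
    [0,0,0,10,0,0,8.0],
    [0,0,0,10,0,0,7.5],
    [0,0,0,10,0,0,7.0],
    [0,0,0,10,0,0,6.6],
    [0,0,0,10,0,0,6.3]
  ]
}}

```text
time_s: 29.32
tool_pos: [521.6, 241.9, 78.7]
tcp_rot: [0.0, 0.715, 0.699, 0.001]
force: [0.2, 0.5, -0.6]
gripper_width: 62.9
```

Call:
{"fn": "jog_arm", "kwargs": {
  "commands": [
    [0,0,0,0,0,0,6.1],
    [0,0,0,0,0,0,5.9],
    [0,0,0,0,0,0,5.8],
    [0,0,0,0,0,0,5.7],
    [0,0,0,0,0,0,5.6]
  ]
}}

```text
time_s: 29.73
tool_pos: [521.5, 242.1, 78.2]
tcp_rot: [0.0, 0.715, 0.699, 0.0]
force: [2.1, 0.2, 1.0]
gripper_width: 55.8
```

Call:
{"fn": "jog_arm", "kwargs": {
  "commands": [
    [0,0,0,0,0,0,5.5],
    [0,0,0,0,0,0,5.4],
    [0,0,0,0,0,0,5.3],
    [0,0,0,0,0,0,5.2],
    [0,0,0,0,0,0,5.1],
    [0,0,0,0,0,0,5.0],
    [0,0,0,0,0,0,4.9],
    [0,0,0,0,0,0,4.9]
  ]
}}

```text
time_s: 30.4
tool_pos: [521.1, 242.0, 78.0]
tcp_rot: [-0.0, 0.715, 0.699, -0.0]
force: [0.1, 0.3, 6.1]
gripper_width: 51.6
```

Run:
```python
from h import *
s=arm.grab_frame('side'); crop(s,(160,225,270,315),7,'pics/s21.png')
s=arm.get_state();print(s['force'],s['moment'],s['gripper_width'],s['tool_pos'],s['time_s'])
```

```text
[0.18937016 1.18379851 5.24739751] [0.10916602 0.01223984 0.0642641 ] 51.51294445455469 [521.0450586  242.03548616  78.03738629] 30.45
```

View pics/s21.png

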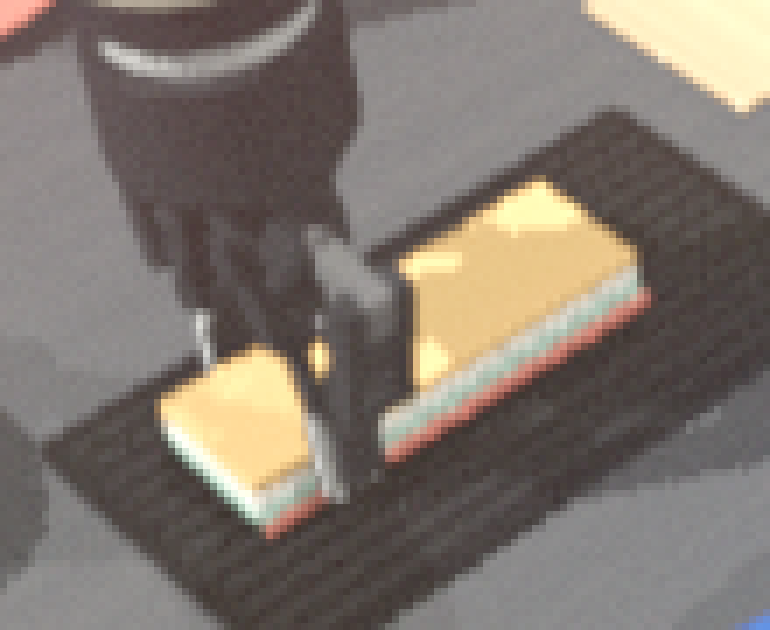

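The +y end squeezes to 51.5 mm. At the −y end coral may still be slightly proud, (645,300), so I squeeze there again.

Call:
{"fn": "jog_arm", "kwargs": {
  "commands": [
    [0,0,0,0,0,0,5.8],
    [0,0,0,0,0,0,7.0],
    [0,0,0,0,0,0,8.5],
    [0,0,0,0,0,0,8.5],
    [0,0,0,0,0,-2,8.5],
    [0,0,0,-2,0,-5,8.5],
    [0,0,0,-6,0,-5,8.5],
    [0,0,0,-10,0,-5,8.5],
    [0,0,0,-10.4,0,-3,8.5],
    [0,0,0,-10.4,0,-1,8.5],
    [0,0,0,-10.4,0,-0.1,8.5],
    [0,0,0,-10.4,0,0,8.5],
    [0,0,0,-10.4,0,0,8.0],
    [0,0,0,-10.4,0,0,7.5],
    [0,0,0,-10.4,0,0,7.0],
    [0,0,0,-10.4,0,0,6.5],
    [0,0,0,-10.4,0,0,6.1],
    [0,0,0,-10.4,0,0,5.8],
    [0,0,0,-10.4,0,0,5.6],
    [0,0,0,-10.4,0,0,5.5]
  ]
}}

```text
time_s: 32.12
tool_pos: [518.8, 138.0, 78.0]
tcp_rot: [0.0, 0.715, 0.699, 0.0]
force: [-1.2, -0.3, -0.7]
gripper_width: 55.2
```

Call:
{"fn": "jog_arm", "kwargs": {
  "commands": [
    [0,0,0,0,0,0,5.4],
    [0,0,0,0,0,0,5.3],
    [0,0,0,0,0,0,5.2],
    [0,0,0,0,0,0,5.1],
    [0,0,0,0,0,0,5.0],
    [0,0,0,0,0,0,4.9],
    [0,0,0,0,0,0,4.9],
    [0,0,0,0,0,0,4.9]
  ]
}}

```text
time_s: 32.78
tool_pos: [518.6, 138.0, 78.0]
tcp_rot: [-0.0, 0.715, 0.699, -0.0]
force: [-3.7, -0.4, 5.4]
gripper_width: 51.7
```

Call:
{"fn": "jog_arm", "kwargs": {
  "commands": [
    [0,0,0,0,0,0,5.8],
    [0,0,0,0,0,0,7.0],
    [0,0,0,0,0,0,8.5],
    [0,0,0,0,0,0,8.5],
    [0,0,0,0,0,-2,8.5],
    [0,0,0,0,0,-5,8.5],
    [0,0,0,-4,0,-6,6.0],
    [0,0,0,-5,0,-7,3.0],
    [0,0,0,-5,0,-7,3.0],
    [0,0,0,-5,0,-7,3.0]
  ]
}}

```text
time_s: 33.62
tool_pos: [518.0, 87.6, 148.1]
tcp_rot: [0.0, 0.715, 0.699, 0.0]
force: [0.1, -0.6, -0.1]
gripper_width: 38.2
```

Run:
```python
from h import *
s=arm.grab_frame('side'); cv2.imwrite('pics/s22f.png',s[:,:,::-1]); crop(s,(160,225,270,315),7,'pics/s22.png')
s=arm.get_state();print(s['force'],s['moment'],s['gripper_width'],s['tool_pos'],s['time_s'])
```

```text
[-0.22758862 -0.09257383 -0.31952068] [ 0.03427751  0.01921993 -0.03225099] 30.757185374105234 [517.53611539  88.202091   147.33486569] 33.6667
```

View pics/s22.png

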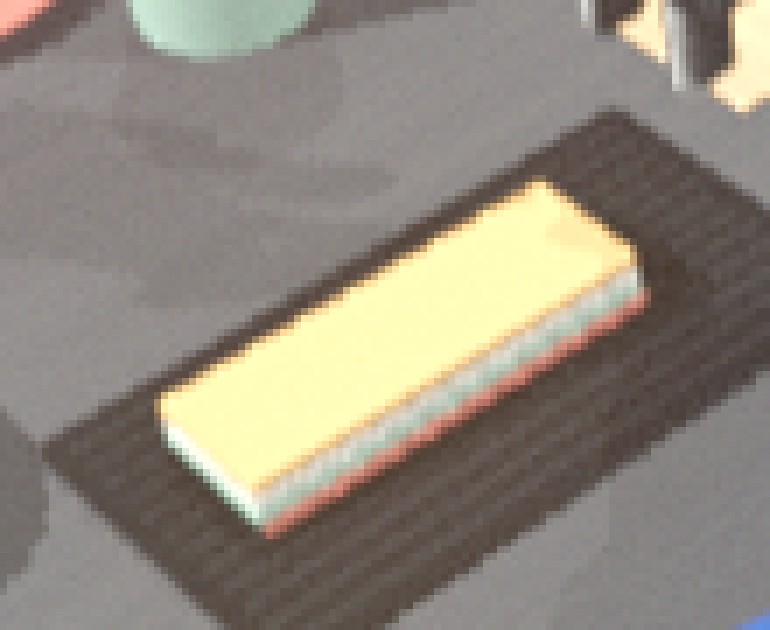

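Run:
```python
import cv2,numpy as np
s=cv2.imread('pics/s22f.png')
a=cv2.resize(s[280:304,178:214],None,fx=20,fy=20,interpolation=cv2.INTER_NEAREST)
b=cv2.resize(s[250:275,232:260],None,fx=20,fy=20,interpolation=cv2.INTER_NEAREST)
c=np.zeros((500,1290,3),np.uint8);c[:480,:720]=a;c[:500,730:1290]=b
cv2.imwrite('pics/z22.png',cv2.resize(c,(800,310)))
from h import *
# expected flush corners: fit with yellow top
t=toplane('side',(160+255/7-.5,225+484/7-.5),28)[0];u=toplane('side',(160+635/7-.5,225+258/7-.5),28)[0];print(t,u)
for P in(t,u):
  for z in(28,22,16,10,4): print(((proj('side',[[P[0],P[1],z]])[0]-[160-.5,225-.5])*7).round(1),end=' ')
  print()
```

```text
[496.94294711 273.24246199  28.        ] [492.10016652 126.85122717  28.        ]
[255. 484.] [258.3 497.8] [261.5 511.5] [264.8 525.1] [268.  538.7] 
[635. 258.] [636.7 271.6] [638.4 285.1] [640.1 298.6] [641.8 311.9]
```

View pics/z22.png

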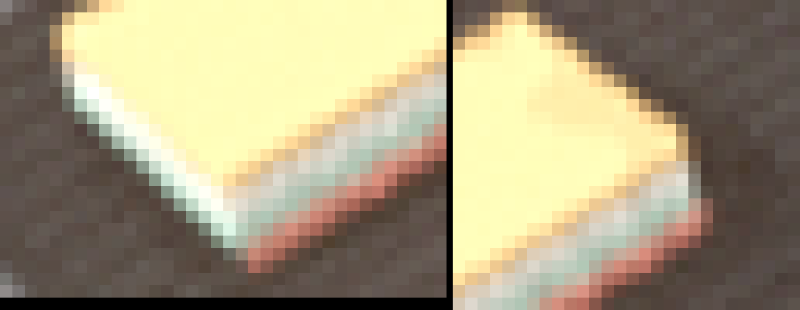

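The zoom shows all four sides in line. Coral is about 1–2 mm shifted toward −y: its corner is at x=712, where flush would be about 700, and its face is hidden at the +y end. I'll tap the +y end again with the tips lower, finding the mat height gently first.

Call:
{"fn": "jog_arm", "kwargs": {
  "commands": [
    [0,0,0,4,0,0,3.0],
    [0,0,0,8,0,0,3.0],
    [0,0,0,12,0,0,3.0],
    [0,0,0,16,0,0,3.0],
    [0,0,0,20,0,0,3.0],
    [0,0,0,20.8,0,2,3.0],
    [0,0,0,20.8,0,4.5,3.0],
    [0,0,0,20.8,0,6,3.0],
    [0,0,0,20.8,0,6.6,3.0],
    [0,0,0,20.8,0,6.7,3.0],
    [0,0,0,20.8,0,6.8,3.0],
    [0,0,0,20.8,0,6.8,3.0]
  ]
}}

```text
time_s: 34.67
tool_pos: [522.7, 296.2, 80.7]
tcp_rot: [0.0, 0.715, 0.699, 0.0]
force: [-0.4, -0.1, -0.0]
gripper_width: 30.0
```

Call:
{"fn": "jog_arm", "kwargs": {
  "commands": [
    [0,0,0,0,0,0.05,3.0],
    [0,0,0,0,0,0.1,3.0],
    [0,0,0,0,0,0.1,3.0]
  ]
}}

```text
time_s: 34.92
tool_pos: [522.7, 296.0, 79.6]
tcp_rot: [0.0, 0.715, 0.699, 0.0]
force: [0.5, 0.5, -0.3]
gripper_width: 30.0
```

Call:
{"fn": "jog_arm", "kwargs": {
  "commands": [
    [0,0,0,0,0,0.05,3.0],
    [0,0,0,0,0,0.1,3.0],
    [0,0,0,0,0,0.1,3.0]
  ]
}}

```text
time_s: 35.17
tool_pos: [522.3, 295.9, 77.8]
tcp_rot: [0.0, 0.715, 0.699, -0.0]
force: [0.6, -0.4, -0.2]
gripper_width: 29.9
```

Call:
{"fn": "jog_arm", "kwargs": {
  "commands": [
    [0,0,0,0,0,0.05,3.0],
    [0,0,0,0,0,0.1,3.0],
    [0,0,0,0,0,0.1,3.0]
  ]
}}

```text
time_s: 35.42
tool_pos: [522.2, 295.9, 76.7]
tcp_rot: [-0.0, 0.715, 0.699, -0.0]
force: [0.3, -0.1, -0.6]
gripper_width: 29.9
```

Call:
{"fn": "jog_arm", "kwargs": {
  "commands": [
    [0,0,0,0,0,0.05,3.0],
    [0,0,0,0,0,0.05,3.0]
  ]
}}

```text
time_s: 35.58
tool_pos: [522.3, 296.0, 76.3]
tcp_rot: [0.0, 0.715, 0.699, -0.0]
force: [-0.1, -0.4, 0.3]
gripper_width: 30.1
```

Call:
{"fn": "jog_arm", "kwargs": {
  "commands": [
    [0,0,0,-0.4,0,0,3.0],
    [0,0,0,-0.7,0,0,3.0],
    [0,0,0,-1.0,0,0,3.0],
    [0,0,0,-1.2,0,0,3.0],
    [0,0,0,-1.3,0,0,3.0],
    [0,0,0,-1.4,0,0,3.0],
    [0,0,0,-1.5,0,0,3.0]
  ]
}}

```text
time_s: 36.17
tool_pos: [521.9, 281.0, 76.3]
tcp_rot: [-0.0, 0.715, 0.699, 0.0]
force: [-1.5, 3.2, -0.6]
gripper_width: 29.8
```

Call:
{"fn": "jog_arm", "kwargs": {
  "commands": [
    [0,0,0,-0.1,0,0,3.0],
    [0,0,0,-0.2,0,0,3.0],
    [0,0,0,-0.2,0,0,3.0]
  ]
}}

```text
time_s: 36.42
tool_pos: [521.9, 278.8, 76.3]
tcp_rot: [0.0, 0.715, 0.699, -0.0]
force: [0.3, 1.1, -0.6]
gripper_width: 30.1
```

Run:
```python
from h import *
s=arm.grab_frame('side'); cv2.imwrite('pics/s23f.png',s[:,:,::-1]); crop(s,(160,225,270,315),7,'pics/s23.png')
s=arm.get_state();print(s['force'],s['moment'],s['gripper_width'],s['tool_pos'],s['time_s'])
```

```text
[ 0.15178968  0.36789475 -0.50522763] [ 0.29292467 -0.00727539  0.00472186] 29.615170043549547 [521.89958399 278.89152953  76.35430532] 36.4667
```

View pics/s23.png

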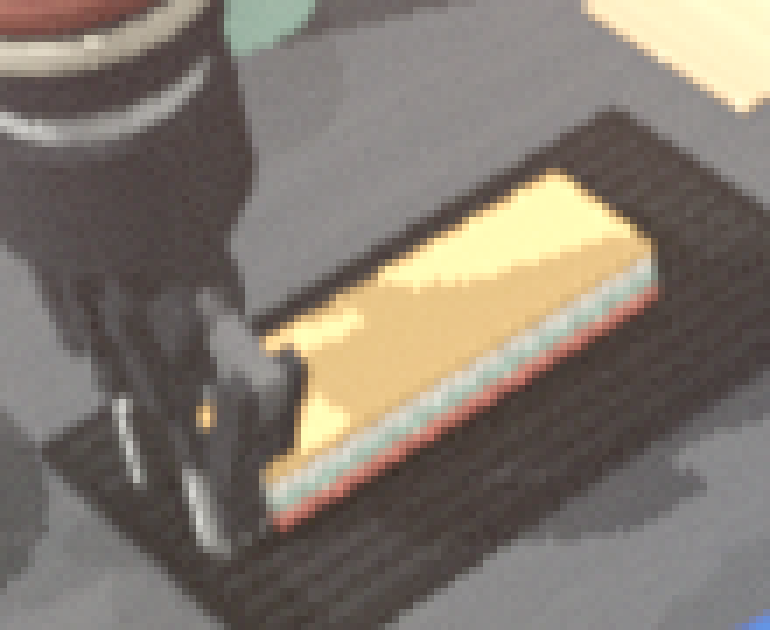

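All four slabs moved together: coral's left corner went from (268,532) to (280,528), and the right edges line up at x≈655. Next is the matching low tap at the −y end.

Call:
{"fn": "jog_arm", "kwargs": {
  "commands": [
    [0,0,0,0.8,0,0,3.0],
    [0,0,0,1.2,0,-2,3.0],
    [0,0,0,1.2,0,-5,3.0],
    [0,0,0,0,0,-6,3.0],
    [0,0,0,-4,0,-6,3.0],
    [0,0,0,-8,0,-6,3.0],
    [0,0,0,-12,0,-6,3.0],
    [0,0,0,-16,0,-6,3.0],
    [0,0,0,-18.6,0,-6,3.0],
    [0,0,0,-18.6,0,-6,3.0],
    [0,0,0,-18.6,0,-4,3.0],
    [0,0,0,-18.6,0,-2,3.0],
    [0,0,0,-18.6,0,-0.6,3.0],
    [0,0,0,-18.6,0,-0.1,3.0],
    [0,0,0,-18.6,0,0,3.0],
    [0,0,0,-18.6,0,0,3.0],
    [0,0,0,-18.2,0,0,3.0],
    [0,0,0,-17.9,0,0,3.0],
    [0,0,0,-17.6,0,0,3.0]
  ]
}}

```text
time_s: 38.05
tool_pos: [518.2, 103.5, 76.7]
tcp_rot: [0.0, 0.715, 0.699, 0.0]
force: [0.5, 0.0, -0.2]
gripper_width: 30.3
```

Call:
{"fn": "jog_arm", "kwargs": {
  "commands": [
    [0,0,0,0.2,0,0,3.0],
    [0,0,0,0.4,0,0,3.0],
    [0,0,0,0.5,0,0,3.0],
    [0,0,0,0.6,0,0,3.0],
    [0,0,0,0.7,0,0,3.0]
  ]
}}

```text
time_s: 38.47
tool_pos: [518.3, 109.8, 76.5]
tcp_rot: [0.0, 0.715, 0.699, -0.0]
force: [-0.0, -3.3, 2.3]
gripper_width: 29.8
```

Run:
```python
from h import *
s=arm.grab_frame('side'); cv2.imwrite('pics/s24f.png',s[:,:,::-1]); crop(s,(160,225,270,315),7,'pics/s24.png')
s=arm.get_state();print(s['force'],s['moment'],s['gripper_width'],s['tool_pos'],s['time_s'])
```

```text
[-0.1429684  -4.05955915  0.96940656] [-0.68276181  0.02986533 -0.01372343] 30.076546978552113 [518.33774607 109.92323049  76.5151521 ] 38.5167
```

View pics/s24.png

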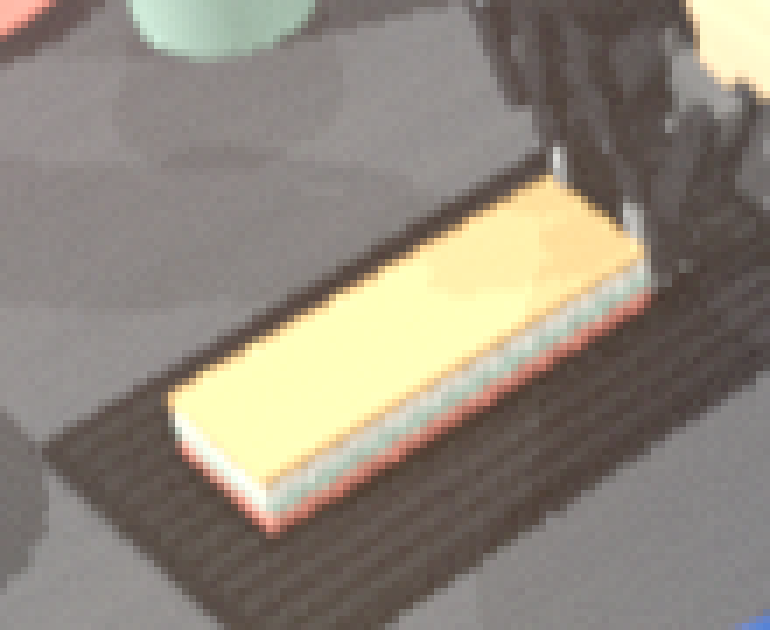

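Coral's end face is now visible at the +y end, (190,455)–(270,525), so the ends are flush. I'll finish with one more pass of low side squeezes near both ends.

Call:
{"fn": "jog_arm", "kwargs": {
  "commands": [
    [0,0,0,0.1,0,0,3.0],
    [0,0,0,0.1,0,0,3.0],
    [0,0,0,-0.8,0,0,3.0],
    [0,0,0,-1.2,0,-2,3.0],
    [0,0,0,-1.2,0,-5,5.0],
    [0,0,0,1,0,-5,8.5],
    [0,0,0,3.2,0,-5,8.5],
    [0,0,0,3.2,0,-5,8.5],
    [0,0,0,3.2,0,-3,8.5],
    [0,0,0,3.2,0,-1,8.5],
    [0,0,0,3.2,0,-0.1,8.5],
    [0,0,0,3.2,0,-0.1,8.5],
    [0,0,0,3.2,0,-0.1,7.5],
    [0,0,0,3.2,0,-0.1,6.7],
    [0,0,0,3.2,0,-0.1,6.2],
    [0,0,0,3.2,0,-0.1,5.8],
    [0,0,0,3.2,0,-0.1,5.6],
    [0,0,0,3.2,0,-0.1,5.5]
  ]
}}

```text
time_s: 40.02
tool_pos: [519.2, 142.0, 77.8]
tcp_rot: [0.0, 0.715, 0.699, 0.0]
force: [-0.5, 0.5, 0.0]
gripper_width: 55.1
```

Call:
{"fn": "jog_arm", "kwargs": {
  "commands": [
    [0,0,0,0,0,0,5.4],
    [0,0,0,0,0,0,5.3],
    [0,0,0,0,0,0,5.2],
    [0,0,0,0,0,0,5.1],
    [0,0,0,0,0,0,5.0],
    [0,0,0,0,0,0,4.9],
    [0,0,0,0,0,0,4.9],
    [0,0,0,0,0,0,4.9]
  ]
}}

```text
time_s: 40.68
tool_pos: [519.0, 142.0, 77.6]
tcp_rot: [0.0, 0.715, 0.699, 0.0]
force: [-1.7, -0.3, 4.0]
gripper_width: 51.3
```

Call:
{"fn": "jog_arm", "kwargs": {
  "commands": [
    [0,0,0,0,0,0,5.8],
    [0,0,0,0,0,0,7.0],
    [0,0,0,0,0,0,8.5],
    [0,0,0,0,0,0,8.5],
    [0,0,0,0,0,-2,8.5],
    [0,0,0,2,0,-5,8.5],
    [0,0,0,6,0,-5,8.5],
    [0,0,0,10.2,0,-5,8.5],
    [0,0,0,10.2,0,-3,8.5],
    [0,0,0,10.2,0,-1,8.5],
    [0,0,0,10.2,0,0,8.5],
    [0,0,0,10.2,0,0,8.5],
    [0,0,0,10.2,0,0,7.5],
    [0,0,0,10.2,0,0,6.7],
    [0,0,0,10.2,0,0,6.2],
    [0,0,0,10.2,0,0,5.8],
    [0,0,0,10.2,0,0,5.6],
    [0,0,0,10.2,0,0,5.5]
  ]
}}

```text
time_s: 42.18
tool_pos: [521.4, 243.9, 77.9]
tcp_rot: [0.0, 0.715, 0.699, 0.0]
force: [-1.0, -1.1, -0.5]
gripper_width: 55.2
```

Call:
{"fn": "jog_arm", "kwargs": {
  "commands": [
    [0,0,0,0,0,0,5.4],
    [0,0,0,0,0,0,5.3],
    [0,0,0,0,0,0,5.2],
    [0,0,0,0,0,0,5.1],
    [0,0,0,0,0,0,5.0],
    [0,0,0,0,0,0,4.9],
    [0,0,0,0,0,0,4.9],
    [0,0,0,0,0,0,4.9]
  ]
}}

```text
time_s: 42.85
tool_pos: [521.4, 244.0, 77.6]
tcp_rot: [0.0, 0.715, 0.699, 0.0]
force: [0.9, -0.3, 4.0]
gripper_width: 51.3
```

Call:
{"fn": "jog_arm", "kwargs": {
  "commands": [
    [0,0,0,0,0,0,5.8],
    [0,0,0,0,0,0,7.0],
    [0,0,0,0,0,0,8.5],
    [0,0,0,0,0,0,8.5],
    [0,0,0,0,0,-2,8.5],
    [0,0,0,0,0,-6,8.5],
    [0,0,0,0,0,-10,8.5],
    [0,0,0,0,0,-14,8.5],
    [0,0,0,0,0,-18,8.5],
    [0,0,0,0,0,-18,8.5]
  ]
}}

```text
time_s: 43.68
tool_pos: [523.6, 244.6, 266.4]
tcp_rot: [0.003, 0.715, 0.699, 0.005]
force: [1.0, 0.7, 0.9]
gripper_width: 85.2
```

Run:
```python
from h import *
s=arm.grab_frame('side'); cv2.imwrite('pics/s25f.png',s[:,:,::-1]); crop(s,(160,225,270,315),7,'pics/s25.png')
t=arm.grab_frame('top');cv2.imwrite('pics/t25.png',t[:,:,::-1])
s=cv2.imread('pics/s25f.png')
a=cv2.resize(s[280:304,178:214],None,fx=20,fy=20,interpolation=cv2.INTER_NEAREST)
b=cv2.resize(s[250:275,232:260],None,fx=20,fy=20,interpolation=cv2.INTER_NEAREST)
c=np.zeros((500,1290,3),np.uint8);c[:480,:720]=a;c[:500,730:1290]=b
cv2.imwrite('pics/z25.png',cv2.resize(c,(800,310)))
s=arm.get_state();print(s['force'],s['gripper_width'],s['tool_pos'],s['time_s'])
```

```text
[ 0.20328821  0.99606919 -0.99726887] 85.16081995484515 [522.0623133  244.22189912 259.31293187] 43.7833
```

View pics/s25.png

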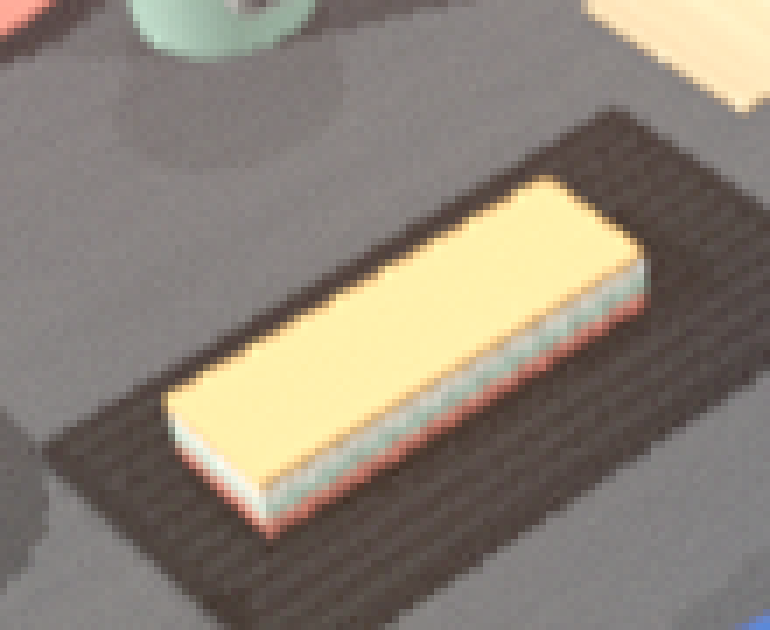

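View pics/z25.png

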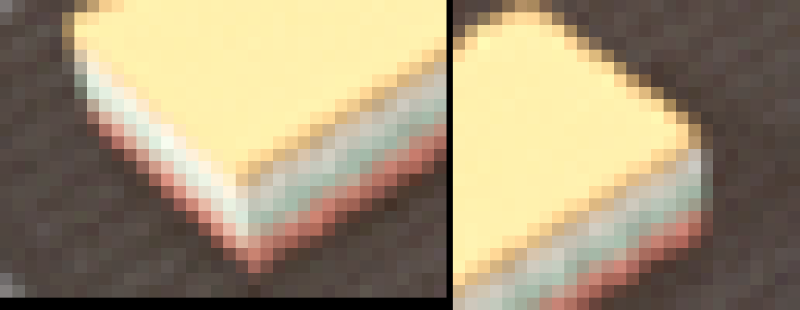

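View pics/t25.png

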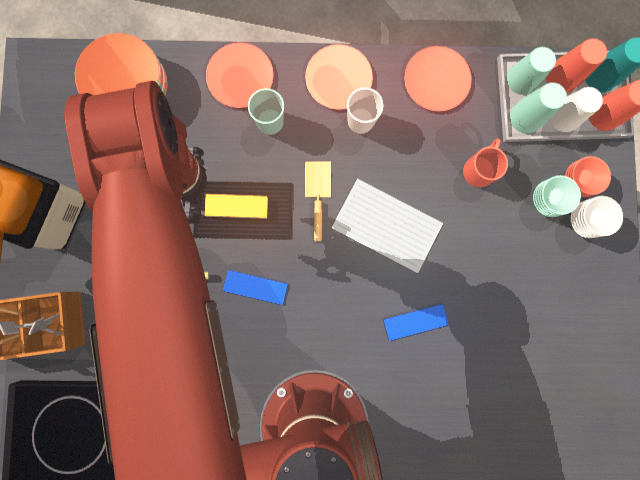

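The final views show clean vertical corners, with all four colours in line at the near-left (250,185→265) and right (705,130→240) edges of the zoom. The top view shows only yellow at (236,206), lying along the mat. The other objects I can see have not moved. I'm handing it in.

```bash
python3 -c "
from plant import arm
print(arm.finish_job())"
```

```text
the job is handed in; nothing more can be done
None
```

The job is handed in: the yellow slab is on top of the stack and all four slabs lie flush. I set it down lengthwise, then lined the stack up with side squeezes near both ends and pushes on both ends.

**Last checks, at about 44 s:**
- **Sides:** the final squeezes closed to 51.3 mm at both ends, slightly under the 52 mm slab width because the pads give a little.
- **Edges:** the side view shows the near side and both end edges in line to about 1 mm. The far (+x) side was not seen directly.
- **Place on the mat:** the top view shows the stack standing on the black mat and lying along it.
- **Other objects:** everything I could see is where it was. The arm hid the bowl, most of the corn cob and the purple slab in the last top view.

**What went wrong on the way:**
- The first squeeze at mid-length jammed at 53.5 mm without turning the slabs, so I squeezed near the ends instead.
- One early squeeze near an end, with the fingertips too high, sat on the edge of the coral slab. It pressed down with about 34 N (about 41 N in all at the wrist, against the 120 N limit).
- A check partway through showed the coral slab 1–2 mm off lengthwise. I corrected it with lower pushes on both ends.

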